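# Put the four brass weights away in their rests

## Robot

A 7-joint arm with a two-finger parallel gripper is mounted at the origin on a cart in front of the work surface, level with it; the furniture and walls round the work are solid. World frame = base frame: x ahead of the robot, y to its left, z up, the work surface at z = 0. Lengths are in mm, angles in rad, forces in N, time in s.
With the tool pointing down it reaches from about 400 to 925 mm from the base axis. Payload 5.6 kg.
Tool frame: the origin (TCP) lies midway between the tips of the shut fingers; the grasp point (between the pads) lies bot.tcp_to_grasp behind it (bot.tcp_to_grasp is the distance from the TCP to the grasp point, in mm); z points along the fingers, y is the line along which they close (so a half turn about z gives the same grasp; the last joint's range is limited). The gripper opens to 85 mm and grips with 20 to 120 N. Pads are 22 mm wide; open, the fingers measure 114 mm over their backs; the gripper's body (76 mm by 85 mm) begins 54 mm behind the grasp point. The pads swing forward as they close: fully open they stand 13 mm farther back than shut.
Start: joints at [-1.154, 0.468, -0.012, 1.603, 0.006, 1.071, -0.056], TCP at [288.491, 582.48, 194.99] pointing down, gripper open.
Joint ranges: [-2.53, 2.53], [-0.31, 2.02], [-1.57, 1.55], [0.28, 2.44], [-1.29, 4.43], [0.15, 1.84], [-2.92, 2.92]. Speed limits (rad/s): [2.57, 2.57, 3.14, 3.14, 3.14, 3.14, 3.14].

## Interface

Orientations are given as a rotation vector (axis times angle).
In Python, from station import bot, capture, ticket gives the robot as it stands. The module is installed in compiled form; this text tells all that it offers.
- The arm moves only by the tool play_rows, never from a script. Its argument "increments" is a list of rows, each an object of numbers: "x", "y", "z": the shift along the world's x, y, z in units of 0.025 m (1.0 is 0.025 m); "wx", "wy", "wz": the turn, a rotation vector about the world's x, y, z in units of 0.12 rad (1.0 is 0.12 rad); "jaw": the opening, from -1 (shut) to 1 (fully open). A call has 1 to 12 rows; each row shifts and turns the commanded pose from where the row before left it; what a row does not reach is not made up. A row lasts 1/10 s, in which the tool goes at most 50 mm and 8.59 degrees, less where a joint would pass 70% of its speed; a pose out of reach is approached as far as the arm can. A call with a number of a shift or a turn outside -1 to 1 is refused whole. A call with a gripper value outside its range is refused whole. The fingers move at their own pace and stop on an object; "force" is the grip in N (left out, the last holds). Time passes only in rows, so rows that do not move let the fingers close. It gives the time, the measured TCP pose, the force, the opening and the grip force at its end, in the units of the state.
- bot.get_state(): the state, without advancing time (a new reading comes with each control period).
- capture(name): name is "scene" or "top" or "wrist"; returns a dict with "color" (400x640x3 uint8, red, green, blue), "fx", "fy", "cx", "cy" (pixels), "k1" (the pictures are not rectified: a ray, as slopes to the right and down, at radius r is drawn at 1 + k1 r^2 times it, then the intrinsics apply), "pose" (4x4, takes a point from camera to world coordinates). Camera axes: x right, y down, z forward; pixel columns grow to the right and rows downward; lengths in mm; the calibration is good to about 2 mm. A picture is of the moment at which its call begins. There is no depth.
- ticket.hand_in(): hands the job in; it is judged then, once.
The state is a dict: "time_s": time; "qpos": joint angles; "qvel": joint speeds; "effort": joint torques, N m; "eef_pos": TCP position; "tcp_rot": TCP orientation; "wrist_force": force on the tool from outside, world axes, zero at the start; "torque": the same for the moment, N m; "opening": finger opening in mm; "grasp_force": force on a finger pad.
Only numpy, scipy, OpenCV 4.12 (cv2) and the standard library are available. Lean on these libraries where they do the work, as an engineer would, in place of code of your own. Each camera call takes 0.05 s, during which the arm holds its last target. There are 200 camera calls.

## Task

Put the four brass weights away in the four low round wooden rests on the white bench riser, each in the rest of its size: the smallest weight in the smallest rest and so on up to the largest in the largest. Each must stand upright on the floor of its rest's recess; do not let a weight topple on the way, and leave the rubber stamp and the dropper bottle standing where they are.

Things in the scene. Friction and masses are not known exactly. Their poses are not given: they have to be found in the camera images.
- weight_50: The smallest of four upright brass weights, 50 g: a round body 22 mm across with a narrower neck and knob above it, 32 mm high over all; the straight body takes up about the lower 17 mm. For contact it counts as a plain cylinder of this width and height. Loose, standing on the table. Origin: centre of its underside; z up.
- weight_100: The second smallest of four upright brass weights, 100 g: a round body 28 mm across with a narrower neck and knob above it, 38 mm high over all; the straight body takes up about the lower 21 mm. For contact it counts as a plain cylinder of this width and height. Loose, standing on the table. Origin: centre of its underside; z up.
- weight_200: The second largest of four upright brass weights, 200 g: a round body 34 mm across with a narrower neck and knob above it, 44 mm high over all; the straight body takes up about the lower 25 mm. For contact it counts as a plain cylinder of this width and height. Loose, standing on the table. Origin: centre of its underside; z up.
- weight_500: The largest of four upright brass weights, 500 g: a round body 46 mm across with a narrower neck and knob above it, 58 mm high over all; the straight body takes up about the lower 32 mm. Loose, standing on the table. Origin: centre of its underside; z up.
- rest_50: The smallest of four low round wooden rests, a turned disc 52 mm across and 12 mm high with a round recess 38 mm wide and 6 mm deep, lined grey, for the smallest weight. Fixed on top of a white bench riser whose top is level and 75 mm above the table. Origin: centre of its underside, on the riser's top; the floor of the recess lies 6 mm and the rim 12 mm above it; z up.
- rest_100: The second smallest of four low round wooden rests, a turned disc 60 mm across and 12 mm high with a round recess 44 mm wide and 6 mm deep, lined grey, for the second smallest weight. Fixed on top of a white bench riser whose top is level and 75 mm above the table. Origin: centre of its underside, on the riser's top; the floor of the recess lies 6 mm and the rim 12 mm above it; z up.
- rest_200: The second largest of four low round wooden rests, a turned disc 70 mm across and 12 mm high with a round recess 50 mm wide and 6 mm deep, lined grey, for the second largest weight. Fixed on top of a white bench riser whose top is level and 75 mm above the table. Origin: centre of its underside, on the riser's top; the floor of the recess lies 6 mm and the rim 12 mm above it; z up.
- rest_500: The largest of four low round wooden rests, a turned disc 86 mm across and 12 mm high with a round recess 62 mm wide and 6 mm deep, lined grey, for the largest weight. Fixed on top of a white bench riser whose top is level and 75 mm above the table. Origin: centre of its underside, on the riser's top; the floor of the recess lies 6 mm and the rim 12 mm above it; z up.
- rubber_stamp: Dark wooden rubber stamp, 34x48 mm foot, 81 mm high, standing loose: a bystander. Origin: centre of its underside; z up.
- dropper: Small brown dropper bottle, 34 mm across, 102 mm high, standing loose: a bystander. Origin: centre of its underside; z up.
Things that resemble listed ones, but are neither listed nor needed, are in the scene too. Leave any red look-alike of the weight_200 alone.

How it is judged (in metres and radians):
At the end, for the whole second after the job is handed in: Every weight stands upright (within 0.1 rad) and at rest on the recess floor of the rest of its own rank in size: its axis within 10.5 mm of the rest's, its underside 3 to 8.5 mm above the rest's underside (horizontal distance between weight_50 and rest_50 below 0.0105 m and z of weight_50 in the frame of rest_50 between 0.003 and 0.0085 m and angle between each of weight_50, weight_100, weight_200, weight_500's own z axis and vertical below 0.1 rad and linear speed of each of weight_50, weight_100, weight_200, weight_500 below 0.02 m/s and horizontal distance between weight_100 and rest_100 below 0.0105 m and z of weight_100 in the frame of rest_100 between 0.003 and 0.0085 m and horizontal distance between weight_200 and rest_200 below 0.0105 m and z of weight_200 in the frame of rest_200 between 0.003 and 0.0085 m and horizontal distance between weight_500 and rest_500 below 0.0105 m and z of weight_500 in the frame of rest_500 between 0.003 and 0.0085 m); the robot touches nothing.
It fails at once if a weight is tipped over (angle between any of weight_50, weight_100, weight_200, weight_500's own z axis and vertical above 0.8 rad).
It fails at once if the rubber stamp or the dropper bottle is shifted more than 20 mm or tipped (distance of any of rubber_stamp, dropper from where it was at the start of the episode above 0.02 m or angle between any of rubber_stamp, dropper's own z axis and vertical above 0.4 rad).
It also fails if it takes over 106 s, if anything falls off the work surface, if the arm or the gripper's body presses on something with over 40 N, if the wrist force passes 120 N, or if a joint passes its speed limit or range.

## Working session

There is one attempt and no reset: what is moved stays moved. The work goes in short steps, Python scripts to look and compute and a tool call to move; the robot and the scene stay as the last step left them, time stands still between calls to the robot, and variables do not carry over. Pictures are saved under pics/ and viewed, at most 15 in all, crops included, and the job is handed in when it is done.

Besides the shell and the picture viewer there is one more tool, called as name(argument=value, ...) on one line, values as JSON. play_rows: Moves the arm, as the interface text tells. Shifts and turns lie within -1 to 1; 1 stands for 0.025 m of shift or 0.12 rad of turn. Its arguments: {"type":"object","properties":{"increments":{"type":"array"},"force":{"type":"number"}},"required":["increments"]}

```bash
mkdir -p pics; cat > h.py <<'E'
import numpy as np, cv2, pickle
from station import bot, capture, ticket
def snap(n,f):
    c=capture(n); cv2.imwrite(f'pics/{f}.png',cv2.cvtColor(c['color'],cv2.COLOR_RGB2BGR)); pickle.dump(c,open(f'pics/{f}.pkl','wb')); return c
def load(f): return pickle.load(open(f'pics/{f}.pkl','rb'))
def KD(c): return np.array([[c['fx'],0,c['cx']],[0,c['fy'],c['cy']],[0,0,1.]]),np.array([c['k1'],0,0,0.])
def p2w(c,uv,z):
    K,D=KD(c); n=cv2.undistortPoints(np.array([[uv]],float),K,D)[0,0]
    P=np.array(c['pose']); d=P[:3,:3]@[n[0],n[1],1]; o=P[:3,3]; return o+d*(z-o[2])/d[2]
def w2p(c,p):
    K,D=KD(c); P=np.linalg.inv(np.array(c['pose'])); r=cv2.Rodrigues(P[:3,:3])[0]
    return cv2.projectPoints(np.array(p,float).reshape(-1,1,3),r,P[:3,3],K,D)[0][:,0]
E
python3 - <<'E'
from h import *
for n in ['top','scene']:
    c=snap(n,n+'0'); print(n,c['fx'],c['k1'],np.round(c['pose'],3).tolist())
print(bot.get_state(),bot.tcp_to_grasp)
E
```

```text
top 370.90029962814083 0.005099180904020945 [[-0.009, -0.986, 0.166, 315.933], [-1.0, 0.006, -0.016, 14.68], [0.015, -0.166, -0.986, 1173.021], [0.0, 0.0, 0.0, 1.0]]
scene 386.16731335677116 0.00210587685168507 [[0.559, -0.468, 0.684, -123.737], [-0.829, -0.296, 0.475, -444.551], [-0.019, -0.833, -0.553, 584.551], [0.0, 0.0, 0.0, 1.0]]
{'time_s': 0.1, 'qpos': array([-1.15401261,  0.46829744, -0.01161368,  1.60353479,  0.00598625,
        1.07139086, -0.0562931 ]), 'qvel': array([ 1.05530094e-04, -3.00448930e-03,  4.14231932e-04, -3.37714304e-03,
        1.66868997e-03,  4.90755319e-04, -3.12940223e-05]), 'effort': array([ 1.07402400e-03, -5.33524096e+01,  2.14029854e-02, -2.51966572e+01,
        1.14918582e-02,  4.20938261e-03, -2.97637648e-06]), 'eef_pos': array([288.24503306, 581.96939267, 194.12686965]), 'tcp_rot': array([-7.15903859e-01, -3.05866003e+00,  2.47104027e-03]), 'wrist_force': array([-0.81641843,  0.10557744, -0.82000003]), 'torque': array([ 0.00141422, -0.01311895,  0.06653511]), 'grasp_force': 0.0, 'opening': 85.2902073434972} 18.700000000000003
```

View pics/top0.png

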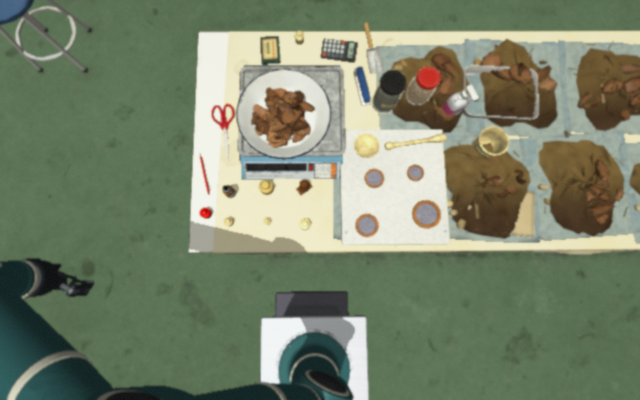

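View pics/scene0.png

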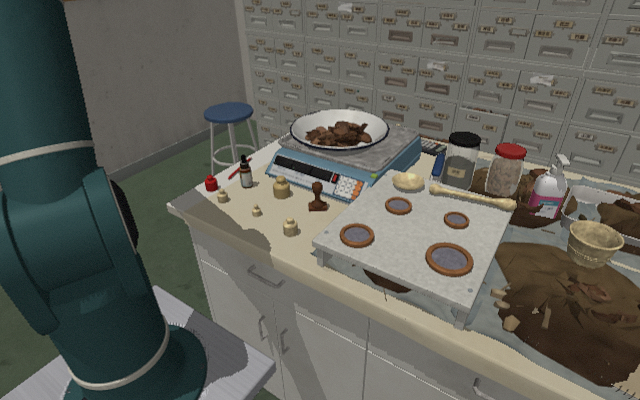

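The top picture shows weights near (229,221), (267,221), (305,224) and (266,187). The red look-alike is at (206,213), the dropper at (230,190) and the stamp at (304,187). The rests are at (374,178), (415,172), (367,225) and (427,214). I'll enlarge both views to confirm.

```bash
python3 - <<'E'
from h import *
a=cv2.imread('pics/top0.png')[165:245,190:340]; b=cv2.imread('pics/scene0.png')[165:245,190:340]
c=cv2.imread('pics/top0.png')[155:250,340:455]
cv2.imwrite('pics/crop1.png',np.vstack([cv2.resize(x,(750,300),interpolation=cv2.INTER_CUBIC) for x in (a,b)][:1]+[cv2.resize(b,(563,300),interpolation=cv2.INTER_CUBIC) if 0 else cv2.resize(b,(750,300),interpolation=cv2.INTER_CUBIC)]))
cv2.imwrite('pics/crop1.png',cv2.resize(np.vstack([a,b]),(750,600)) if 0 else cv2.resize(np.vstack([a,b]),(563,600),interpolation=cv2.INTER_CUBIC))
T=load('top0')
for n,uv,z in [('A',(229,221),20),('B',(267,221),20),('C',(305,224),25),('D',(266,187),30),('red',(206,213),20),('drop',(230,190),80),('stamp',(304,187),70),('r374',(374,178),87),('r415',(415,172),87),('r367',(367,225),87),('r427',(427,214),87),('riserTL',(342,130),75),('BR',(449,242),75),('BL',(342,244),75)]: print(n,p2w(T,uv,z).round(0))
S=load('scene0')
for n,uv,z in [('A',(223,197),20),('B',(256,211),17),('C',(291,227),25),('D',(281,187),30),('r357',(357,236),87),('r450',(450,259),87),('r399',(399,206),87),('r456',(456,220),87)]: print(n,p2w(S,uv,z).round(0))
E
```

```text
A [444. 260.  20.]
B [443. 142.  20.]
C [432.  23.  25.]
D [549. 145.  30.]
red [469. 332.  20.]
drop [530. 247.  80.]
stamp [540.  25.  70.]
r374 [ 563. -185.   87.]
r415 [ 581. -310.   87.]
r367 [ 422. -159.   87.]
r427 [ 453. -339.   87.]
riserTL [719. -93.  75.]
BR [ 371. -403.   75.]
BL [367. -86.  75.]
A [438. 254.  20.]
B [441. 140.  17.]
C [428.  18.  25.]
D [548. 144.  30.]
r357 [ 416. -163.   87.]
r450 [ 450. -341.   87.]
r399 [ 558. -190.   87.]
r456 [ 575. -313.   87.]
```

View pics/crop1.png

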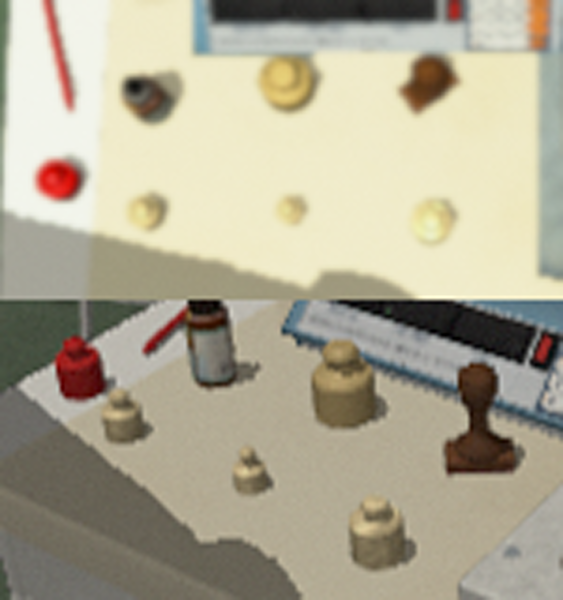

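A = 100 g at top (229,221). B = 50 g at (267,221). C = 200 g at (305,224). D = 500 g at (266,187). Size order and colour agree in the crop, and the red piece is the decoy to leave alone. Next I'll fit the rest circles and refine the weight positions.

```bash
cat >> h.py <<'E'
def circ(P):
    A=np.c_[2*P,np.ones(len(P))]; s=np.linalg.lstsq(A,(P**2).sum(1),rcond=None)[0]; return s[:2],np.sqrt(s[2]+s[0]**2+s[1]**2)
def rests(f,cs):
    c=load(f); im=cv2.resize(c['color'],None,fx=4,fy=4,interpolation=cv2.INTER_CUBIC); hsv=cv2.cvtColor(im,cv2.COLOR_RGB2HSV)
    m=((hsv[...,1]>70)&((hsv[...,0]<22))).astype(np.uint8)
    for p in cs:
        n,l,st,_=cv2.connectedComponentsWithStats(m); q=w2p(c,[*p,87])[0]; best=None
        for i in range(1,n):
            x,y,w,h,a=st[i]; 
            if x<4*q[0]<x+w and y<4*q[1]<y+h and a>200 and w<300: best=i
        if best is None: print(f,p,'none'); continue
        cn=max(cv2.findContours((l==best).astype(np.uint8),cv2.RETR_EXTERNAL,cv2.CHAIN_APPROX_NONE)[0],key=len)[:,0]
        W=np.array([p2w(c,(u+.5-2)/4 if 0 else ((u[0]-1.5)/4,(u[1]-1.5)/4),87)[:2] for u in cn[::3]])
        o,r=circ(W); print(f,p,o.round(1),'dia',round(2*r,1))
E
python3 - <<'E'
from h import *
R=[(560,-187),(578,-311),(419,-161),(451,-340)]
rests('top0',R); rests('scene0',R)
# silhouettes of weights: lowest/width measurement by difference from projected model
for f,cs in [('top0',dict(A=(441,257),B=(442,141),C=(430,20),D=(548,144)))]:
    for k,p in cs.items(): print(k,w2p(load('scene0'),[[*p,0],[*p,40]]).round(0).tolist())
# balance front edge
T=load('top0'); print('bal',[p2w(T,(266,178),z).round(0) for z in (0,40,70)], [p2w(load('scene0'),(310,190),z).round(0) for z in (0,)])
E
```

```text
top0 (560, -187) [ 563.8 -185.2] dia 57.8
top0 (578, -311) [ 579.7 -310.3] dia 49.5
top0 (419, -161) [ 421.9 -158.4] dia 67.3
top0 (451, -340) [ 453.9 -336.6] dia 83.9
scene0 (560, -187) [ 560.  -187.1] dia 65.8
scene0 (578, -311) [ 575.8 -312.1] dia 57.3
scene0 (419, -161) [ 418.5 -160.1] dia 74.1
scene0 (451, -340) [ 450.5 -338. ] dia 89.7
A [[224.0, 202.0], [222.0, 190.0]]
B [[257.0, 216.0], [255.0, 203.0]]
C [[291.0, 235.0], [290.0, 221.0]]
D [[282.0, 196.0], [281.0, 184.0]]
bal [array([585., 149.,   0.]), array([576., 144.,  40.]), array([569., 141.,  70.])] [array([616.,  96.,   0.])]
```

play_rows(increments=[{"y": -1, "wz": 1, "jaw": 1}, {"y": -1, "wz": 1}, {"y": -1, "x": 0.5, "wz": 1}, {"y": -1, "x": 0.5, "wz": 0.85}, {"y": -1, "x": 0.5}, {"y": -1, "x": 0.5}, {"y": -1, "x": 0.5}, {"y": -1, "x": 0.5}, {"y": -1, "x": 0.5}, {"y": -1, "x": 0.5}, {"y": -1, "x": 0.5}, {"y": -1, "x": 0.5}])

```text
invalid input at $.increments[0]: expected keys x, y, z, wx, wy, wz, jaw
```

play_rows(increments=[{"x": 0, "y": -1, "z": 0, "wx": 0, "wy": 0, "wz": 1, "jaw": 1}, {"x": 0, "y": -1, "z": 0, "wx": 0, "wy": 0, "wz": 1, "jaw": 1}, {"x": 0.5, "y": -1, "z": 0, "wx": 0, "wy": 0, "wz": 1, "jaw": 1}, {"x": 0.5, "y": -1, "z": 0, "wx": 0, "wy": 0, "wz": 0.85, "jaw": 1}, {"x": 0.5, "y": -1, "z": 0, "wx": 0, "wy": 0, "wz": 0, "jaw": 1}, {"x": 0.5, "y": -1, "z": 0, "wx": 0, "wy": 0, "wz": 0, "jaw": 1}, {"x": 0.5, "y": -1, "z": 0, "wx": 0, "wy": 0, "wz": 0, "jaw": 1}, {"x": 0.5, "y": -1, "z": 0, "wx": 0, "wy": 0, "wz": 0, "jaw": 1}, {"x": 0.5, "y": -1, "z": 0, "wx": 0, "wy": 0, "wz": 0, "jaw": 1}, {"x": 0.5, "y": -1, "z": 0, "wx": 0, "wy": 0, "wz": 0, "jaw": 1}, {"x": 0.5, "y": -1, "z": 0, "wx": 0, "wy": 0, "wz": 0, "jaw": 1}, {"x": 0.5, "y": -1, "z": 0, "wx": 0, "wy": 0, "wz": 0, "jaw": 1}])

```text
time_s: 1.3
eef_pos: [413.7, 281.2, 194.7]
tcp_rot: [0.003, -3.141, 0.0]
wrist_force: [1.1, 0.4, -0.0]
opening: 85.3
grasp_force: 0.0
```

```bash
python3 - <<'E'
from h import *
c=snap('wrist','w0'); s=bot.get_state(); print(s['eef_pos'],s['tcp_rot'],s['time_s'],s['wrist_force']); print(np.round(c['pose'],2).tolist(),c['fx'])
for k,p in dict(A=(443,258,30),B=(443,142,25),C=(431,22,30),D=(549,145,45)).items(): print(k,w2p(c,p).round())
E
```

```text
[416.18583541 276.24069371 194.69171452] [ 0.00627694  3.14101333 -0.00493116] 1.35 [ 1.61064163 -3.45355965 -0.58088641]
[[-0.0, 0.95, 0.32, 333.32], [1.0, 0.0, -0.0, 281.08], [-0.0, 0.32, -0.95, 373.92], [0.0, 0.0, 0.0, 1.0]] 287.66701407922847
A [[301. 195.]]
B [[210. 193.]]
C [[110. 185.]]
D [[216. 274.]]
```

View pics/w0.png

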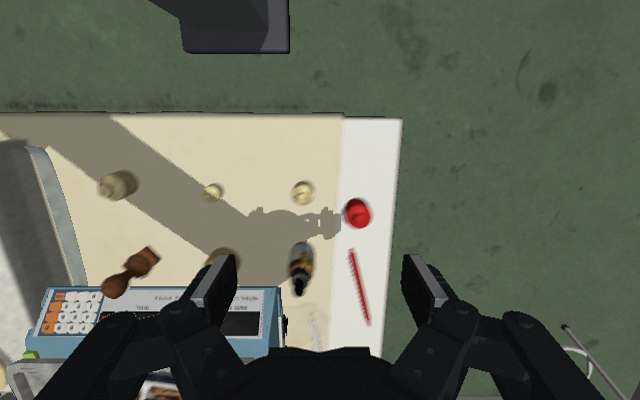

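The wrist view shows the 100 g weight at (303,192), the 50 g at (213,192), the 200 g at (120,184) and the red decoy at (358,213). These match the predictions except for motion lag. I'll move over the 100 g weight and look again at rest.

play_rows(increments=[{"x": 0.5, "y": -0.5, "z": -0.6, "wx": 0, "wy": 0, "wz": 0, "jaw": 1}, {"x": 0.5, "y": -0.2, "z": -0.6, "wx": 0, "wy": 0, "wz": 0, "jaw": 1}, {"x": 0, "y": 0, "z": 0, "wx": 0, "wy": 0, "wz": 0, "jaw": 1}, {"x": 0, "y": 0, "z": 0, "wx": 0, "wy": 0, "wz": 0, "jaw": 1}, {"x": 0, "y": 0, "z": 0, "wx": 0, "wy": 0, "wz": 0, "jaw": 1}])

```text
time_s: 1.85
eef_pos: [438.0, 265.9, 165.5]
tcp_rot: [-0.005, 3.141, 0.001]
wrist_force: [-0.0, 1.2, -0.0]
opening: 85.0
grasp_force: 0.0
```

```bash
python3 - <<'E'
from h import *
c=snap('wrist','w1'); s=bot.get_state(); print(s['eef_pos'],s['tcp_rot'],s['time_s']); print(np.round(c['pose'],2)[:3,3],c['fx'])
im=cv2.imread('pics/w1.png')
for k,p in dict(A=(443,258,38),B=(443,142,32),C=(431,22,44)).items():
    a=w2p(c,p)[0]; b=w2p(c,(*p[:2],0))[0]; print(k,a.round(),b.round())
    cv2.circle(im,tuple(int(v) for v in a.round()),1,(0,0,255),-1); cv2.circle(im,tuple(int(v) for v in b.round()),1,(255,0,0),-1)
cv2.imwrite('pics/w1a.png',cv2.resize(im[120:270,40:360],(800,375),interpolation=cv2.INTER_CUBIC))
E
```

```text
[438.09022785 265.97535588 165.65331297] [-5.49805417e-03  3.14101341e+00  1.41223580e-03] 1.9
[357.56 265.48 344.65] 287.66701407922847
A [312. 184.] [313. 176.]
B [209. 182.] [218. 175.]
C [ 91. 174.] [119. 165.]
```

View pics/w1a.png

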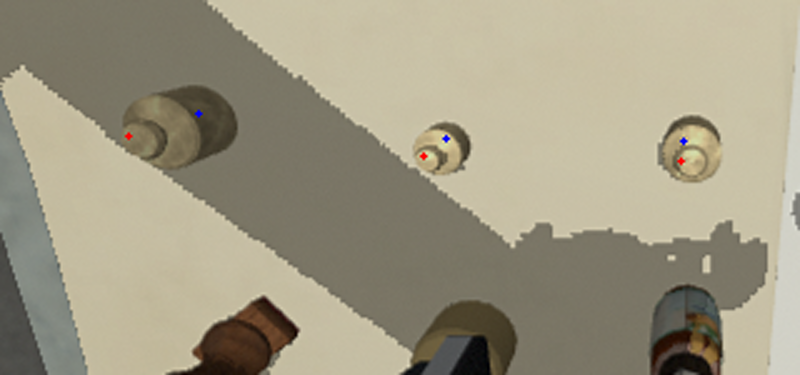

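Enlarged knob centres: A (690,162), B (431,158), C (145,141). In full-frame pixels these are (316,184.8), (212.4,183.2) and (98,176.4).

```bash
python3 - <<'E'
from h import *
c=load('w1')
for k,u,z in [('A',(315.6,184.4),38),('B',(212,182.8),32),('C',(97.6,176),44)]: print(k,p2w(c,u,z).round(1))
E
```

```text
A [443.5 262.2  38. ]
B [443.7 145.5  32. ]
C [433.2  28.1  44. ]
```

play_rows(increments=[{"x": 0.1, "y": -0.1, "z": -0.8, "wx": 0, "wy": 0, "wz": 0, "jaw": 0.25}, {"x": 0.1, "y": -0.1, "z": -0.8, "wx": 0, "wy": 0, "wz": 0, "jaw": 0.25}, {"x": 0, "y": 0, "z": -0.8, "wx": 0, "wy": 0, "wz": 0, "jaw": 0.25}, {"x": 0, "y": 0, "z": -0.8, "wx": 0, "wy": 0, "wz": 0, "jaw": 0.25}, {"x": 0, "y": 0, "z": -0.8, "wx": 0, "wy": 0, "wz": 0, "jaw": 0.25}, {"x": 0, "y": 0, "z": 0, "wx": 0, "wy": 0, "wz": 0, "jaw": 0.25}, {"x": 0, "y": 0, "z": 0, "wx": 0, "wy": 0, "wz": 0, "jaw": 0.25}])

```text
time_s: 2.6
eef_pos: [443.5, 260.6, 65.6]
tcp_rot: [-0.005, 3.141, 0.001]
wrist_force: [-0.2, 0.1, -0.4]
opening: 53.2
grasp_force: 0.0
```

```bash
python3 - <<'E'
from h import *
c=snap('wrist','w2'); s=bot.get_state(); print(s['eef_pos'],s['tcp_rot'],s['opening'])
E
```

```text
[443.93502455 260.75434496  66.08338719] [-4.29219617e-03  3.14029363e+00  1.61538184e-03] 53.20042764957978
```

View pics/w2.png

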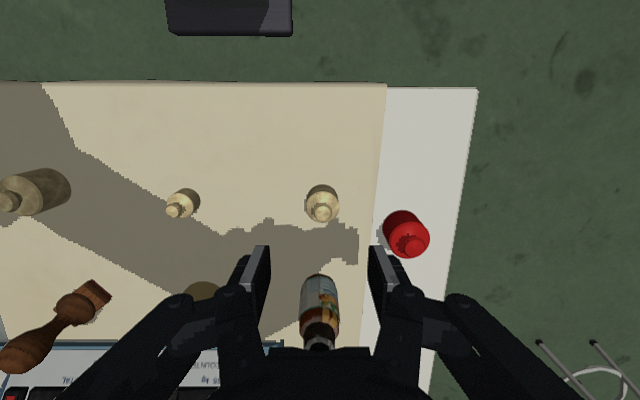

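The wrist view has the 100 g knob at (322,213), centred between the fingers, and the red decoy at (406,235) outside the right finger. Descending and gripping.

play_rows(increments=[{"x": 0, "y": 0, "z": -0.6, "wx": 0, "wy": 0, "wz": 0, "jaw": 0.25}, {"x": 0, "y": 0, "z": -0.6, "wx": 0, "wy": 0, "wz": 0, "jaw": 0.25}, {"x": 0, "y": 0, "z": -0.6, "wx": 0, "wy": 0, "wz": 0, "jaw": 0.25}, {"x": 0, "y": 0, "z": -0.5, "wx": 0, "wy": 0, "wz": 0, "jaw": 0.25}, {"x": 0, "y": 0, "z": 0, "wx": 0, "wy": 0, "wz": 0, "jaw": 0.25}, {"x": 0, "y": 0, "z": 0, "wx": 0, "wy": 0, "wz": 0, "jaw": -0.1}, {"x": 0, "y": 0, "z": 0, "wx": 0, "wy": 0, "wz": 0, "jaw": -0.25}, {"x": 0, "y": 0, "z": 0, "wx": 0, "wy": 0, "wz": 0, "jaw": -0.35}, {"x": 0, "y": 0, "z": 0, "wx": 0, "wy": 0, "wz": 0, "jaw": -0.5}, {"x": 0, "y": 0, "z": 0, "wx": 0, "wy": 0, "wz": 0, "jaw": -0.6}, {"x": 0, "y": 0, "z": 0, "wx": 0, "wy": 0, "wz": 0, "jaw": -0.6}, {"x": 0, "y": 0, "z": 0, "wx": 0, "wy": 0, "wz": 0, "jaw": -0.6}], force=30)

```text
time_s: 3.85
eef_pos: [443.5, 260.0, 7.5]
tcp_rot: [-0.003, 3.142, 0.0]
wrist_force: [-0.1, -0.0, -0.0]
opening: 17.0
grasp_force: 0.0
```

The jaws went to 17 mm with no grip force, so the grasp missed. I'll look before moving.

```bash
python3 - <<'E'
from h import *
c=snap('wrist','w3'); t=snap('scene','s3')
cv2.imwrite('pics/v3.png',np.vstack([cv2.resize(cv2.imread('pics/w3.png')[140:340,200:460],(520,400)),cv2.resize(cv2.imread('pics/s3.png')[160:250,170:330],(356,200))if 0 else cv2.resize(cv2.imread('pics/s3.png')[165:245,150:358],(520,200))]))
print(w2p(c,[[443.5,260,7.5],[443.5,262,38],[443.5,262,0]]))
c=load('w2'); print(p2w(c,(322,213),38))
E
```

```text
[[319.11847069 227.29701335]
 [322.58948535 248.99006736]
 [321.9559134  222.91851169]]
[443.79869296 262.82955154  38.        ]
```

View pics/v3.png

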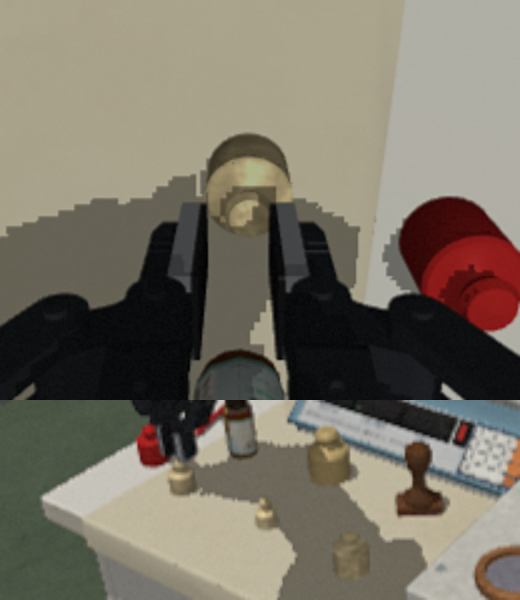

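```bash
python3 - <<'E'
from h import *
S=load('s3');W=load('w3')
for p in [(443,260,7.5),(443,260,45),(443,260,35),(465,260,8),(475,260,8)]: print(p,w2p(S,p).round(1),w2p(W,[[p[0]-11,p[1]-8.5,p[2]],[p[0]-11,p[1]+8.5,p[2]]]).round(1).tolist())
print('weight knob scene',p2w(S,(222,192),38), w2p(S,[443,261,38]))
cv2.imwrite('pics/v4.png',cv2.resize(cv2.imread('pics/s3.png')[145:215,185:285],(800,560),interpolation=cv2.INTER_CUBIC))
s=bot.get_state(); print(np.array(s['qpos']).round(3), s['eef_pos'], W['pose'][:3,3])
E
```

```text
(443, 260, 7.5) [[223.4 199.4]] [[306.4, 211.5], [331.9, 211.5]]
(443, 260, 45) [[221.2 187.7]] [[303.5, 236.3], [334.8, 236.3]]
(443, 260, 35) [[221.8 190.8]] [[304.4, 228.6], [333.9, 228.7]]
(465, 260, 8) [[229.2 195.5]] [[306.8, 241.5], [331.4, 241.6]]
(475, 260, 8) [[231.9 193.8]] [[306.9, 254.4], [331.2, 254.5]]
weight knob scene [436.14540418 251.62103261  38.        ] [[221.37447068 189.78946861]]
[-0.613  0.524  0.021  2.055 -0.02   0.562  0.996] [443.47506886 259.95232521   7.4781716 ] [363.07285512 259.7832141  186.66794682]
```

View pics/v4.png

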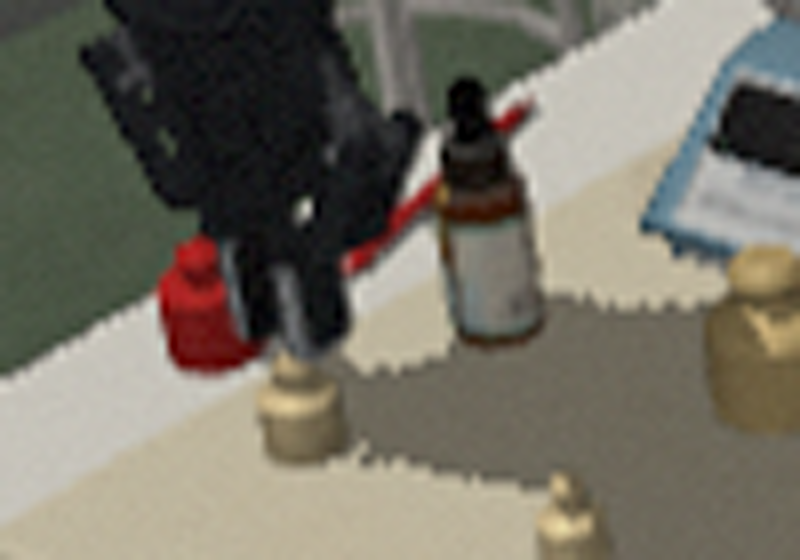

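The scene crop shows the finger tips at about (220,188.5), just above the knob. The wrist gap scale agrees: the tips are at about z≈42 while the TCP reads 7.5. So the real tips end some 35 mm above the reported TCP. The weight is untouched. I'll open and go down in small steps, watching the force.

play_rows(increments=[{"x": 0, "y": 0, "z": 0, "wx": 0, "wy": 0, "wz": 0, "jaw": 0.25}, {"x": 0, "y": 0, "z": 0, "wx": 0, "wy": 0, "wz": 0, "jaw": 0.25}, {"x": 0, "y": 0.08, "z": 0, "wx": 0, "wy": 0, "wz": 0, "jaw": 0.25}, {"x": 0, "y": 0, "z": 0, "wx": 0, "wy": 0, "wz": 0, "jaw": 0.25}, {"x": 0, "y": 0, "z": -0.1, "wx": 0, "wy": 0, "wz": 0, "jaw": 0.25}, {"x": 0, "y": 0, "z": -0.1, "wx": 0, "wy": 0, "wz": 0, "jaw": 0.25}, {"x": 0, "y": 0, "z": 0, "wx": 0, "wy": 0, "wz": 0, "jaw": 0.25}])

```text
time_s: 4.65
eef_pos: [443.2, 261.7, 2.0]
tcp_rot: [0.003, -3.141, 0.001]
wrist_force: [-0.5, 0.6, -0.5]
opening: 53.2
grasp_force: 0.0
```

play_rows(increments=[{"x": 0, "y": 0, "z": -0.1, "wx": 0, "wy": 0, "wz": 0, "jaw": 0.25}, {"x": 0, "y": 0, "z": -0.1, "wx": 0, "wy": 0, "wz": 0, "jaw": 0.25}, {"x": 0, "y": 0, "z": 0, "wx": 0, "wy": 0, "wz": 0, "jaw": 0.25}])

```text
time_s: 4.95
eef_pos: [443.2, 261.8, -2.9]
tcp_rot: [0.003, -3.141, 0.001]
wrist_force: [-0.9, 1.1, -0.3]
opening: 53.6
grasp_force: 0.0
```

play_rows(increments=[{"x": 0, "y": 0, "z": -0.1, "wx": 0, "wy": 0, "wz": 0, "jaw": 0.25}, {"x": 0, "y": 0, "z": -0.1, "wx": 0, "wy": 0, "wz": 0, "jaw": 0.25}, {"x": 0, "y": 0, "z": -0.1, "wx": 0, "wy": 0, "wz": 0, "jaw": 0.25}, {"x": 0, "y": 0, "z": 0, "wx": 0, "wy": 0, "wz": 0, "jaw": 0.25}])

```text
time_s: 5.35
eef_pos: [443.2, 261.8, -10.4]
tcp_rot: [0.004, -3.141, 0.001]
wrist_force: [-0.7, -0.1, 0.4]
opening: 52.9
grasp_force: 0.0
```

```bash
python3 - <<'E'
from h import *
snap('wrist','w5'); snap('scene','s5')
cv2.imwrite('pics/v5.png',np.vstack([cv2.resize(cv2.imread('pics/w5.png')[140:340,200:460],(520,400)),cv2.resize(cv2.imread('pics/s5.png')[160:220,190:346],(520,200),interpolation=cv2.INTER_CUBIC)]))
E
```

```text
(no output)
```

View pics/v5.png

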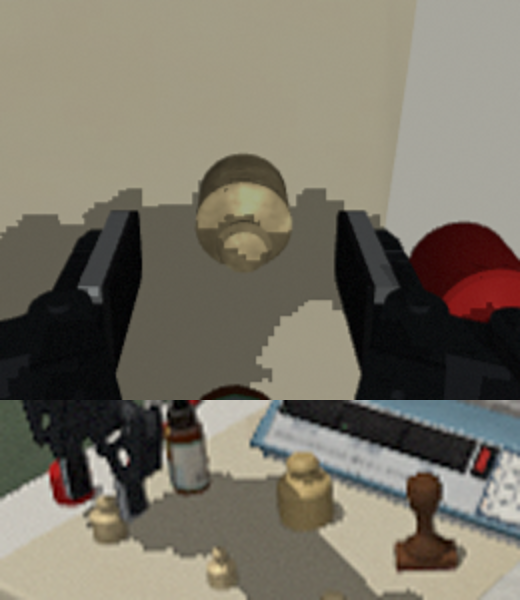

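No contact at TCP z = −10.4 and the weight stands between the pads, so the fingers really are shorter. Going down to about −24 and closing.

play_rows(increments=[{"x": 0, "y": 0, "z": -0.15, "wx": 0, "wy": 0, "wz": 0, "jaw": 0.25}, {"x": 0, "y": 0, "z": -0.15, "wx": 0, "wy": 0, "wz": 0, "jaw": 0.25}, {"x": 0, "y": 0, "z": -0.15, "wx": 0, "wy": 0, "wz": 0, "jaw": 0.25}, {"x": 0, "y": 0, "z": -0.1, "wx": 0, "wy": 0, "wz": 0, "jaw": 0.25}, {"x": 0, "y": 0, "z": 0, "wx": 0, "wy": 0, "wz": 0, "jaw": 0.25}, {"x": 0, "y": 0, "z": 0, "wx": 0, "wy": 0, "wz": 0, "jaw": -0.1}, {"x": 0, "y": 0, "z": 0, "wx": 0, "wy": 0, "wz": 0, "jaw": -0.25}, {"x": 0, "y": 0, "z": 0, "wx": 0, "wy": 0, "wz": 0, "jaw": -0.35}, {"x": 0, "y": 0, "z": 0, "wx": 0, "wy": 0, "wz": 0, "jaw": -0.5}, {"x": 0, "y": 0, "z": 0, "wx": 0, "wy": 0, "wz": 0, "jaw": -0.6}, {"x": 0, "y": 0, "z": 0, "wx": 0, "wy": 0, "wz": 0, "jaw": -0.6}], force=30)

```text
time_s: 6.55
eef_pos: [443.7, 262.4, -23.4]
tcp_rot: [-0.004, 3.141, 0.001]
wrist_force: [-0.9, -0.1, 4.4]
opening: 26.3
grasp_force: 29.6
```

Gripped: 26 mm opening, 30 N. Lifting and carrying to rest_100.

play_rows(increments=[{"x": 0, "y": 0, "z": 0.3, "wx": 0, "wy": 0, "wz": 0, "jaw": -0.6}, {"x": 0, "y": 0, "z": 0.7, "wx": 0, "wy": 0, "wz": 0, "jaw": -0.6}, {"x": 0, "y": 0, "z": 1, "wx": 0, "wy": 0, "wz": 0, "jaw": -0.6}, {"x": 0, "y": 0, "z": 1, "wx": 0, "wy": 0, "wz": 0, "jaw": -0.6}, {"x": 0, "y": 0, "z": 1, "wx": 0, "wy": 0, "wz": 0, "jaw": -0.6}, {"x": 0, "y": 0, "z": 1, "wx": 0, "wy": 0, "wz": 0, "jaw": -0.6}, {"x": 0, "y": -0.5, "z": 1, "wx": 0, "wy": 0, "wz": 0, "jaw": -0.6}, {"x": 0.1, "y": -1, "z": 0, "wx": 0, "wy": 0, "wz": 0, "jaw": -0.6}, {"x": 0.3, "y": -1, "z": 0, "wx": 0, "wy": 0, "wz": 0, "jaw": -0.6}, {"x": 0.3, "y": -1, "z": 0, "wx": 0, "wy": 0, "wz": 0, "jaw": -0.6}, {"x": 0.3, "y": -1, "z": 0, "wx": 0, "wy": 0, "wz": 0, "jaw": -0.6}, {"x": 0.3, "y": -1, "z": 0, "wx": 0, "wy": 0, "wz": 0, "jaw": -0.6}])

```text
time_s: 7.75
eef_pos: [475.7, 123.0, 126.4]
tcp_rot: [0.003, -3.141, 0.001]
wrist_force: [-0.1, 0.2, -0.3]
opening: 26.6
grasp_force: 29.7
```

play_rows(increments=[{"x": 0.3, "y": -1, "z": 0, "wx": 0, "wy": 0, "wz": 0, "jaw": -0.6}, {"x": 0.3, "y": -1, "z": 0, "wx": 0, "wy": 0, "wz": 0, "jaw": -0.6}, {"x": 0.3, "y": -1, "z": 0, "wx": 0, "wy": 0, "wz": 0, "jaw": -0.6}, {"x": 0.3, "y": -1, "z": 0, "wx": 0, "wy": 0, "wz": 0, "jaw": -0.6}, {"x": 0.3, "y": -1, "z": 0, "wx": 0, "wy": 0, "wz": 0, "jaw": -0.6}, {"x": 0.3, "y": -1, "z": 0, "wx": 0, "wy": 0, "wz": 0, "jaw": -0.6}, {"x": 0.3, "y": -1, "z": 0, "wx": 0, "wy": 0, "wz": 0, "jaw": -0.6}, {"x": 0.3, "y": -1, "z": 0, "wx": 0, "wy": 0, "wz": 0, "jaw": -0.6}, {"x": 0.3, "y": -1, "z": 0, "wx": 0, "wy": 0, "wz": 0, "jaw": -0.6}, {"x": 0.3, "y": -1, "z": 0, "wx": 0, "wy": 0, "wz": 0, "jaw": -0.6}, {"x": 0.2, "y": -1, "z": 0, "wx": 0, "wy": 0, "wz": 0, "jaw": -0.6}, {"x": 0, "y": 0, "z": 0, "wx": 0, "wy": 0, "wz": 0, "jaw": -0.6}])

```text
time_s: 8.95
eef_pos: [555.4, -155.4, 126.3]
tcp_rot: [-0.006, -3.141, 0.004]
wrist_force: [0.1, 0.4, -1.0]
opening: 26.8
grasp_force: 29.8
```

play_rows(increments=[{"x": 0, "y": -0.6, "z": -0.3, "wx": 0, "wy": 0, "wz": 0, "jaw": -0.6}, {"x": 0, "y": 0, "z": 0, "wx": 0, "wy": 0, "wz": 0, "jaw": -0.6}, {"x": 0, "y": 0, "z": 0, "wx": 0, "wy": 0, "wz": 0, "jaw": -0.6}])

```text
time_s: 9.25
eef_pos: [555.3, -165.2, 118.2]
tcp_rot: [0.003, -3.14, -0.001]
wrist_force: [0.3, 0.6, 0.3]
opening: 26.5
grasp_force: 29.8
```

```bash
cat >> h.py <<'E'
def wr(f,cs):
    c=load(f); im=cv2.resize(c['color'],None,fx=2,fy=2,interpolation=cv2.INTER_CUBIC); h=cv2.cvtColor(im,cv2.COLOR_RGB2HSV)
    m=((h[...,1]>80)&(h[...,0]<20)&(h[...,2]>50)).astype(np.uint8)
    for x,y,D in cs:
        mm=np.zeros_like(m); t=np.linspace(0,6.3,80); q=w2p(c,np.c_[x+(D/2+14)*np.cos(t),y+(D/2+14)*np.sin(t),0*t+87])*2
        cv2.fillPoly(mm,[q.astype(np.int32)],1); ys,xs=np.nonzero(m&mm)
        if len(xs)<100: print('few',x,y); continue
        W=np.array([p2w(c,((a-.5)/2,(b-.5)/2),87)[:2] for a,b in zip(xs[::3],ys[::3])]); 
        o=np.array([x,y],float)
        for _ in range(30):
            r=np.linalg.norm(W-o,axis=1); k=abs(r-D/2+3.5)<7; # mean rim radius fit
            e=lambda p:np.linalg.norm(W[k]-p,axis=1)-np.median(np.linalg.norm(W[k]-p,axis=1))
            from scipy.optimize import least_squares; o=least_squares(e,o).x
            break
        print(f,D,o.round(1),'n',k.sum(),len(W),'r',np.percentile(r[k],[5,50,95]).round(1))
E
python3 - <<'E'
from h import *
snap('wrist','w6'); s=bot.get_state(); print(s['eef_pos'],s['opening'],s['grasp_force'],s['wrist_force'])
wr('w6',[(562,-186,60),(578,-311,52),(420,-159,70),(452,-338,86)])
E
```

```text
[ 555.66818219 -164.69328684  118.44677866] 26.273368433628775 29.77462112903595 [ 0.53846875  0.21103097 -0.70695132]
w6 60 [ 563.  -186.1] n 1725 1730 r [22.  25.8 29.1]
w6 52 [ 579.  -309.8] n 2054 2057 r [18.1 22.9 27.2]
w6 70 [ 423.2 -158.9] n 3281 3289 r [26.9 31.6 35.8]
w6 86 [ 453.7 -336.5] n 7305 8532 r [33.2 38.  44.1]
```

View pics/w6.png

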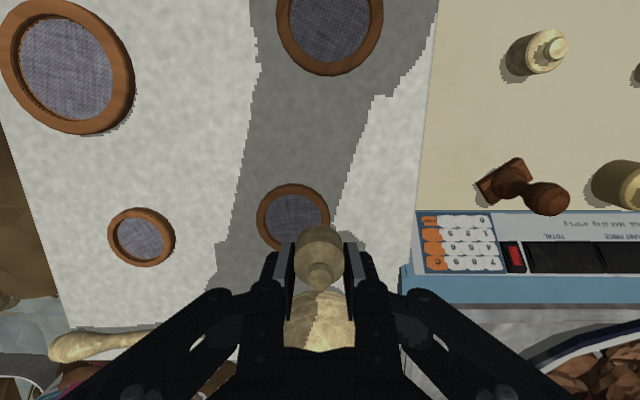

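The wrist view shows the held weight upright at (322,260). The rests are at (293,215), (141,236), (330,30) and (70,65). The wrist and top fits agree within 1.5 mm, so I'm using rest_100 = (563,−186). Lowering.

play_rows(increments=[{"x": 0.15, "y": -0.45, "z": 0, "wx": 0, "wy": 0, "wz": 0, "jaw": -0.6}, {"x": 0.15, "y": -0.4, "z": 0, "wx": 0, "wy": 0, "wz": 0, "jaw": -0.6}, {"x": 0, "y": 0, "z": -0.4, "wx": 0, "wy": 0, "wz": 0, "jaw": -0.6}, {"x": 0, "y": 0, "z": -0.6, "wx": 0, "wy": 0, "wz": 0, "jaw": -0.6}, {"x": 0, "y": 0, "z": -0.6, "wx": 0, "wy": 0, "wz": 0, "jaw": -0.6}, {"x": 0, "y": 0, "z": -0.4, "wx": 0, "wy": 0, "wz": 0, "jaw": -0.6}, {"x": 0, "y": 0, "z": 0, "wx": 0, "wy": 0, "wz": 0, "jaw": -0.6}, {"x": 0, "y": 0, "z": 0, "wx": 0, "wy": 0, "wz": 0, "jaw": -0.6}])

```text
time_s: 10.1
eef_pos: [563.3, -186.6, 68.3]
tcp_rot: [0.004, -3.141, -0.0]
wrist_force: [0.7, 0.3, -1.1]
opening: 26.6
grasp_force: 29.8
```

play_rows(increments=[{"x": 0, "y": 0, "z": -0.15, "wx": 0, "wy": 0, "wz": 0, "jaw": -0.6}, {"x": 0, "y": 0, "z": -0.1, "wx": 0, "wy": 0, "wz": 0, "jaw": -0.6}, {"x": 0, "y": 0, "z": 0, "wx": 0, "wy": 0, "wz": 0, "jaw": -0.6}])

```text
time_s: 10.4
eef_pos: [563.4, -186.7, 62.4]
tcp_rot: [-0.003, 3.142, 0.0]
wrist_force: [0.1, 0.1, -1.6]
opening: 26.3
grasp_force: 29.8
```

play_rows(increments=[{"x": 0, "y": 0, "z": -0.08, "wx": 0, "wy": 0, "wz": 0, "jaw": -0.6}, {"x": 0, "y": 0, "z": -0.06, "wx": 0, "wy": 0, "wz": 0, "jaw": -0.6}, {"x": 0, "y": 0, "z": 0, "wx": 0, "wy": 0, "wz": 0, "jaw": -0.6}])

```text
time_s: 10.7
eef_pos: [563.4, -186.7, 58.8]
tcp_rot: [0.003, -3.141, -0.0]
wrist_force: [-0.0, -0.5, -0.6]
opening: 26.8
grasp_force: 29.8
```

play_rows(increments=[{"x": 0, "y": 0, "z": -0.05, "wx": 0, "wy": 0, "wz": 0, "jaw": -0.6}, {"x": 0, "y": 0, "z": 0, "wx": 0, "wy": 0, "wz": 0, "jaw": -0.6}, {"x": 0, "y": 0, "z": 0, "wx": 0, "wy": 0, "wz": 0, "jaw": -0.6}])

```text
time_s: 11.0
eef_pos: [563.6, -186.8, 57.9]
tcp_rot: [-0.003, 3.141, -0.0]
wrist_force: [0.4, -0.7, -0.2]
opening: 26.8
grasp_force: 29.9
```

play_rows(increments=[{"x": 0, "y": 0, "z": 0, "wx": 0, "wy": 0, "wz": 0, "jaw": -0.3}, {"x": 0, "y": 0, "z": 0, "wx": 0, "wy": 0, "wz": 0, "jaw": -0.2}, {"x": 0, "y": 0, "z": 0, "wx": 0, "wy": 0, "wz": 0, "jaw": 0.1}, {"x": 0, "y": 0, "z": 0, "wx": 0, "wy": 0, "wz": 0, "jaw": 0.1}, {"x": 0, "y": 0, "z": 0.4, "wx": 0, "wy": 0, "wz": 0, "jaw": 0.1}, {"x": 0, "y": 0, "z": 0.8, "wx": 0, "wy": 0, "wz": 0, "jaw": 0.1}, {"x": 0, "y": 0, "z": 1, "wx": 0, "wy": 0, "wz": 0, "jaw": 0.1}, {"x": 0, "y": 0, "z": 0.8, "wx": 0, "wy": 0, "wz": 0, "jaw": 0.1}, {"x": -0.4, "y": 1, "z": 0, "wx": 0, "wy": 0, "wz": 0, "jaw": 0.1}, {"x": -0.4, "y": 1, "z": 0, "wx": 0, "wy": 0, "wz": 0, "jaw": 0.1}, {"x": -0.4, "y": 1, "z": 0, "wx": 0, "wy": 0, "wz": 0, "jaw": 0.1}, {"x": -0.4, "y": 1, "z": 0, "wx": 0, "wy": 0, "wz": 0, "jaw": 0.1}])

```text
time_s: 12.2
eef_pos: [523.3, -86.0, 133.6]
tcp_rot: [-0.003, 3.14, -0.0]
wrist_force: [0.0, 0.8, -1.4]
opening: 46.9
grasp_force: 0.0
```

play_rows(increments=[{"x": -0.4, "y": 1, "z": 0, "wx": 0, "wy": 0, "wz": 0, "jaw": 0.1}, {"x": -0.4, "y": 1, "z": 0, "wx": 0, "wy": 0, "wz": 0, "jaw": 0.1}, {"x": -0.4, "y": 1, "z": 0, "wx": 0, "wy": 0, "wz": 0, "jaw": 0.1}, {"x": -0.4, "y": 1, "z": 0, "wx": 0, "wy": 0, "wz": 0, "jaw": 0.1}, {"x": -0.4, "y": 1, "z": 0, "wx": 0, "wy": 0, "wz": 0, "jaw": 0.1}, {"x": -0.4, "y": 1, "z": 0, "wx": 0, "wy": 0, "wz": 0, "jaw": 0.1}, {"x": -0.4, "y": 1, "z": 0, "wx": 0, "wy": 0, "wz": 0, "jaw": 0.1}, {"x": -0.4, "y": 1, "z": 0, "wx": 0, "wy": 0, "wz": 0, "jaw": 0.1}, {"x": 0, "y": 1, "z": 0, "wx": 0, "wy": 0, "wz": 0, "jaw": 0.1}, {"x": 0, "y": 0.2, "z": 0, "wx": 0, "wy": 0, "wz": 0, "jaw": 0.1}, {"x": 0, "y": 0, "z": 0, "wx": 0, "wy": 0, "wz": 0, "jaw": 0.1}, {"x": 0, "y": 0, "z": 0, "wx": 0, "wy": 0, "wz": 0, "jaw": 0.1}])

```text
time_s: 13.4
eef_pos: [443.7, 142.1, 133.0]
tcp_rot: [-0.001, 3.141, -0.001]
wrist_force: [0.4, -0.9, -0.2]
opening: 47.0
grasp_force: 0.0
```

```bash
python3 - <<'E'
from h import *
c=snap('wrist','w7'); snap('scene','s7'); s=bot.get_state(); print(s['eef_pos'],s['opening'],s['wrist_force'])
im=cv2.imread('pics/w7.png')
for p in [(443.7,144,32),(433,26,44),(549,145,58)]: print(w2p(c,p).round(1))
cv2.imwrite('pics/v7.png',np.vstack([cv2.resize(im[100:300,140:460],(640,400)),cv2.resize(cv2.imread('pics/s7.png')[165:225,300:492],(640,200),interpolation=cv2.INTER_CUBIC)]))
E
```

```text
[443.71507598 141.85246729 132.82022759] 46.81121192510973 [-0.65270671  0.34841113 -0.22248415]
[[321.  186.2]]
[[198.3 178.8]]
[[321.8 290.3]]
```

View pics/v7.png

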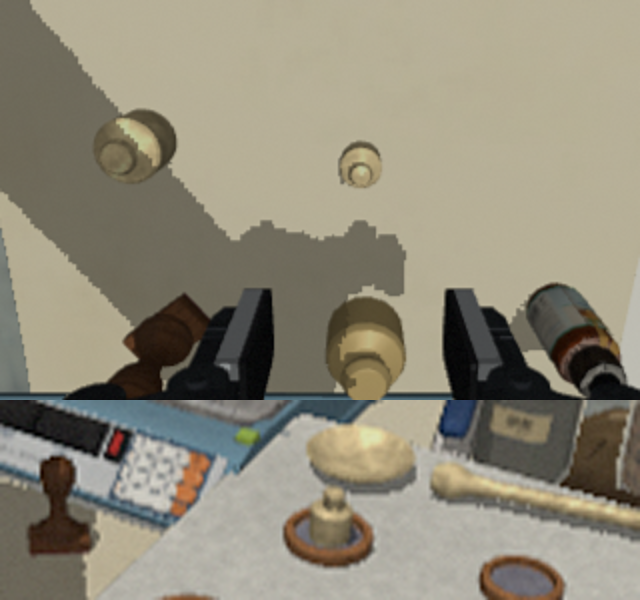

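The 100 g weight stands upright in its rest (lower panel, (330,525)). The 50 g knob is at full-frame (320,187) as predicted. Picking up the 50 g.

play_rows(increments=[{"x": 0, "y": 0.06, "z": -0.6, "wx": 0, "wy": 0, "wz": 0, "jaw": 0.1}, {"x": 0, "y": 0, "z": -1, "wx": 0, "wy": 0, "wz": 0, "jaw": 0.1}, {"x": 0, "y": 0, "z": -1, "wx": 0, "wy": 0, "wz": 0, "jaw": 0.1}, {"x": 0, "y": 0, "z": -1, "wx": 0, "wy": 0, "wz": 0, "jaw": 0.1}, {"x": 0, "y": 0, "z": -0.8, "wx": 0, "wy": 0, "wz": 0, "jaw": 0.1}, {"x": 0, "y": 0, "z": -0.8, "wx": 0, "wy": 0, "wz": 0, "jaw": 0.1}, {"x": 0, "y": 0, "z": -0.6, "wx": 0, "wy": 0, "wz": 0, "jaw": 0.1}, {"x": 0, "y": 0, "z": -0.45, "wx": 0, "wy": 0, "wz": 0, "jaw": 0.1}, {"x": 0, "y": 0, "z": 0, "wx": 0, "wy": 0, "wz": 0, "jaw": 0.1}, {"x": 0, "y": 0, "z": 0, "wx": 0, "wy": 0, "wz": 0, "jaw": -0.2}, {"x": 0, "y": 0, "z": 0, "wx": 0, "wy": 0, "wz": 0, "jaw": -0.35}, {"x": 0, "y": 0, "z": 0, "wx": 0, "wy": 0, "wz": 0, "jaw": -0.45}], force=30)

```text
time_s: 14.7
eef_pos: [444.1, 144.8, -22.8]
tcp_rot: [-0.003, 3.14, 0.001]
wrist_force: [0.2, -0.7, 0.6]
opening: 23.3
grasp_force: 0.3
```

play_rows(increments=[{"x": 0, "y": 0, "z": 0, "wx": 0, "wy": 0, "wz": 0, "jaw": -0.55}, {"x": 0, "y": 0, "z": 0, "wx": 0, "wy": 0, "wz": 0, "jaw": -0.65}, {"x": 0, "y": 0, "z": 0, "wx": 0, "wy": 0, "wz": 0, "jaw": -0.8}, {"x": 0, "y": 0, "z": 0, "wx": 0, "wy": 0, "wz": 0, "jaw": -0.8}, {"x": 0, "y": 0, "z": 0, "wx": 0, "wy": 0, "wz": 0, "jaw": -0.8}])

```text
time_s: 15.2
eef_pos: [444.1, 144.8, -22.7]
tcp_rot: [-0.003, 3.14, 0.001]
wrist_force: [-0.2, -1.5, 7.2]
opening: 21.2
grasp_force: 29.2
```

play_rows(increments=[{"x": 0, "y": 0, "z": 0.3, "wx": 0, "wy": 0, "wz": 0, "jaw": -0.8}, {"x": 0, "y": 0, "z": 0.7, "wx": 0, "wy": 0, "wz": 0, "jaw": -0.8}, {"x": 0, "y": 0, "z": 1, "wx": 0, "wy": 0, "wz": 0, "jaw": -0.8}, {"x": 0, "y": 0, "z": 1, "wx": 0, "wy": 0, "wz": 0, "jaw": -0.8}, {"x": 0, "y": 0, "z": 1, "wx": 0, "wy": 0, "wz": 0, "jaw": -0.8}, {"x": 0, "y": 0, "z": 1, "wx": 0, "wy": 0, "wz": 0, "jaw": -0.8}, {"x": 0, "y": -0.5, "z": 1, "wx": 0, "wy": 0, "wz": 0, "jaw": -0.8}, {"x": 0.3, "y": -1, "z": 0, "wx": 0, "wy": 0, "wz": 0, "jaw": -0.8}, {"x": 0.3, "y": -1, "z": 0, "wx": 0, "wy": 0, "wz": 0, "jaw": -0.8}, {"x": 0.3, "y": -1, "z": 0, "wx": 0, "wy": 0, "wz": 0, "jaw": -0.8}, {"x": 0.3, "y": -1, "z": 0, "wx": 0, "wy": 0, "wz": 0, "jaw": -0.8}, {"x": 0.3, "y": -1, "z": 0, "wx": 0, "wy": 0, "wz": 0, "jaw": -0.8}])

```text
time_s: 16.4
eef_pos: [481.0, 6.4, 127.0]
tcp_rot: [-0.004, 3.141, 0.001]
wrist_force: [0.2, 0.0, -0.3]
opening: 20.5
grasp_force: 29.4
```

play_rows(increments=[{"x": 0.3, "y": -1, "z": 0, "wx": 0, "wy": 0, "wz": 0, "jaw": -0.8}, {"x": 0.3, "y": -1, "z": 0, "wx": 0, "wy": 0, "wz": 0, "jaw": -0.8}, {"x": 0.3, "y": -1, "z": 0, "wx": 0, "wy": 0, "wz": 0, "jaw": -0.8}, {"x": 0.3, "y": -1, "z": 0, "wx": 0, "wy": 0, "wz": 0, "jaw": -0.8}, {"x": 0.3, "y": -1, "z": 0, "wx": 0, "wy": 0, "wz": 0, "jaw": -0.8}, {"x": 0.3, "y": -1, "z": 0, "wx": 0, "wy": 0, "wz": 0, "jaw": -0.8}, {"x": 0.3, "y": -1, "z": 0, "wx": 0, "wy": 0, "wz": 0, "jaw": -0.8}, {"x": 0.3, "y": -1, "z": 0, "wx": 0, "wy": 0, "wz": 0, "jaw": -0.8}, {"x": 0.3, "y": -1, "z": 0, "wx": 0, "wy": 0, "wz": 0, "jaw": -0.8}, {"x": 0.3, "y": -1, "z": 0, "wx": 0, "wy": 0, "wz": 0, "jaw": -0.8}, {"x": 0.3, "y": -1, "z": 0, "wx": 0, "wy": 0, "wz": 0, "jaw": -0.8}, {"x": 0.3, "y": -0.7, "z": 0, "wx": 0, "wy": 0, "wz": 0, "jaw": -0.8}])

```text
time_s: 17.6
eef_pos: [570.7, -287.2, 126.9]
tcp_rot: [-0.001, 3.142, -0.001]
wrist_force: [0.3, -0.6, -1.4]
opening: 20.9
grasp_force: 29.4
```

play_rows(increments=[{"x": 0.2, "y": -0.8, "z": 0, "wx": 0, "wy": 0, "wz": 0, "jaw": -0.8}, {"x": 0, "y": 0, "z": 0, "wx": 0, "wy": 0, "wz": 0, "jaw": -0.8}, {"x": 0, "y": 0, "z": 0, "wx": 0, "wy": 0, "wz": 0, "jaw": -0.8}])

```text
time_s: 17.9
eef_pos: [575.6, -304.8, 126.4]
tcp_rot: [0.003, -3.141, -0.001]
wrist_force: [-1.1, 0.9, 0.2]
opening: 20.8
grasp_force: 29.5
```

play_rows(increments=[{"x": 0.13, "y": -0.2, "z": 0, "wx": 0, "wy": 0, "wz": 0, "jaw": -0.8}, {"x": 0, "y": 0, "z": -0.4, "wx": 0, "wy": 0, "wz": 0, "jaw": -0.8}, {"x": 0, "y": 0, "z": -0.6, "wx": 0, "wy": 0, "wz": 0, "jaw": -0.8}, {"x": 0, "y": 0, "z": -0.6, "wx": 0, "wy": 0, "wz": 0, "jaw": -0.8}, {"x": 0, "y": 0, "z": -0.5, "wx": 0, "wy": 0, "wz": 0, "jaw": -0.8}, {"x": 0, "y": 0, "z": -0.25, "wx": 0, "wy": 0, "wz": 0, "jaw": -0.8}, {"x": 0, "y": 0, "z": 0, "wx": 0, "wy": 0, "wz": 0, "jaw": -0.8}, {"x": 0, "y": 0, "z": 0, "wx": 0, "wy": 0, "wz": 0, "jaw": -0.8}])

```text
time_s: 18.7
eef_pos: [579.4, -310.4, 67.8]
tcp_rot: [-0.003, 3.141, -0.0]
wrist_force: [0.1, -0.1, -0.5]
opening: 21.0
grasp_force: 29.5
```

play_rows(increments=[{"x": 0, "y": 0, "z": -0.15, "wx": 0, "wy": 0, "wz": 0, "jaw": -0.8}, {"x": 0, "y": 0, "z": -0.12, "wx": 0, "wy": 0, "wz": 0, "jaw": -0.8}, {"x": 0, "y": 0, "z": 0, "wx": 0, "wy": 0, "wz": 0, "jaw": -0.8}, {"x": 0, "y": 0, "z": 0, "wx": 0, "wy": 0, "wz": 0, "jaw": -0.8}])

```text
time_s: 19.1
eef_pos: [579.3, -310.3, 61.1]
tcp_rot: [-0.003, 3.141, -0.0]
wrist_force: [0.7, 0.6, -0.0]
opening: 21.3
grasp_force: 29.5
```

play_rows(increments=[{"x": 0, "y": 0, "z": -0.1, "wx": 0, "wy": 0, "wz": 0, "jaw": -0.8}, {"x": 0, "y": 0, "z": 0, "wx": 0, "wy": 0, "wz": 0, "jaw": -0.8}, {"x": 0, "y": 0, "z": 0, "wx": 0, "wy": 0, "wz": 0, "jaw": -0.45}, {"x": 0, "y": 0, "z": 0, "wx": 0, "wy": 0, "wz": 0, "jaw": -0.3}, {"x": 0, "y": 0, "z": 0, "wx": 0, "wy": 0, "wz": 0, "jaw": 0}, {"x": 0, "y": 0, "z": 0, "wx": 0, "wy": 0, "wz": 0, "jaw": 0}, {"x": 0, "y": 0, "z": 0, "wx": 0, "wy": 0, "wz": 0, "jaw": 0}, {"x": 0, "y": 0, "z": 0.4, "wx": 0, "wy": 0, "wz": 0, "jaw": 0}, {"x": 0, "y": 0, "z": 0.8, "wx": 0, "wy": 0, "wz": 0, "jaw": 0}, {"x": 0, "y": 0, "z": 1, "wx": 0, "wy": 0, "wz": 0, "jaw": 0}, {"x": 0, "y": 0, "z": 0.8, "wx": 0, "wy": 0, "wz": 0, "jaw": 0}])

```text
time_s: 20.2
eef_pos: [579.7, -310.6, 135.6]
tcp_rot: [-0.003, 3.14, -0.001]
wrist_force: [1.3, 0.6, 0.1]
opening: 42.4
grasp_force: 0.0
```

play_rows(increments=[{"x": -0.8, "y": 1, "z": 0, "wx": 0, "wy": 0, "wz": 0, "jaw": 0.3}, {"x": -0.8, "y": 1, "z": 0, "wx": 0, "wy": 0, "wz": 0, "jaw": 0.3}, {"x": -0.8, "y": 1, "z": 0, "wx": 0, "wy": 0, "wz": 0, "jaw": 0.3}, {"x": -0.8, "y": 1, "z": 0, "wx": 0, "wy": 0, "wz": 0, "jaw": 0.3}, {"x": -0.8, "y": 1, "z": 0, "wx": 0, "wy": 0, "wz": 0, "jaw": 0.3}, {"x": -0.8, "y": 1, "z": 0, "wx": 0, "wy": 0, "wz": 0, "jaw": 0.3}, {"x": -0.8, "y": 1, "z": 0, "wx": 0, "wy": 0, "wz": 0, "jaw": 0.3}, {"x": -0.2, "y": 1, "z": 0, "wx": 0, "wy": 0, "wz": 0, "jaw": 0.3}, {"x": 0, "y": 1, "z": 0, "wx": 0, "wy": 0, "wz": 0, "jaw": 0.3}, {"x": 0, "y": 1, "z": 0, "wx": 0, "wy": 0, "wz": 0, "jaw": 0.3}, {"x": 0, "y": 1, "z": 0, "wx": 0, "wy": 0, "wz": 0, "jaw": 0.3}, {"x": 0, "y": 1, "z": 0, "wx": 0, "wy": 0, "wz": 0, "jaw": 0.3}])

```text
time_s: 21.4
eef_pos: [434.6, -9.3, 134.5]
tcp_rot: [-0.003, 3.14, 0.0]
wrist_force: [0.1, -0.2, -1.1]
opening: 55.7
grasp_force: 0.0
```

play_rows(increments=[{"x": 0, "y": 1, "z": 0, "wx": 0, "wy": 0, "wz": 0, "jaw": 0.3}, {"x": 0, "y": 0.4, "z": 0, "wx": 0, "wy": 0, "wz": 0, "jaw": 0.3}, {"x": 0, "y": 0, "z": 0, "wx": 0, "wy": 0, "wz": 0, "jaw": 0.3}, {"x": 0, "y": 0, "z": 0, "wx": 0, "wy": 0, "wz": 0, "jaw": 0.3}])

```text
time_s: 21.8
eef_pos: [434.4, 23.7, 133.7]
tcp_rot: [-0.002, 3.141, -0.001]
wrist_force: [0.1, 0.1, -0.2]
opening: 55.4
grasp_force: 0.0
```

```bash
python3 - <<'E'
from h import *
c=snap('wrist','w8'); snap('scene','s8'); s=bot.get_state(); print(s['eef_pos'],s['opening'],s['wrist_force'])
im=cv2.imread('pics/w8.png')
for p in [(433,26,44),(549,146,58)]: print(w2p(c,p).round(1))
cv2.imwrite('pics/v8.png',np.vstack([cv2.resize(im[100:300,200:520],(640,400)),cv2.resize(cv2.imread('pics/s8.png')[185:245,345:537],(640,200),interpolation=cv2.INTER_CUBIC)]))
E
```

```text
[434.31440976  23.36645933 133.58288599] 55.57434220501168 [-0.21889767 -0.18495759 -0.12964089]
[[321.5 188. ]]
[[434.9 297.5]]
```

View pics/v8.png

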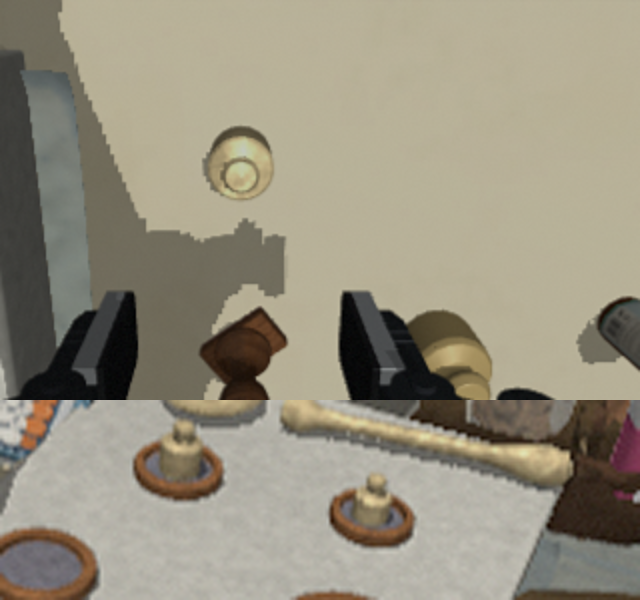

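The 50 g weight stands in its rest (lower panel, (372,505)). The 200 g knob is at full-frame (320.5,187), matching (432,25). Picking up the 200 g.

play_rows(increments=[{"x": -0.07, "y": 0.07, "z": -0.6, "wx": 0, "wy": 0, "wz": 0, "jaw": 0.3}, {"x": 0, "y": 0, "z": -1, "wx": 0, "wy": 0, "wz": 0, "jaw": 0.3}, {"x": 0, "y": 0, "z": -1, "wx": 0, "wy": 0, "wz": 0, "jaw": 0.3}, {"x": 0, "y": 0, "z": -1, "wx": 0, "wy": 0, "wz": 0, "jaw": 0.3}, {"x": 0, "y": 0, "z": -0.8, "wx": 0, "wy": 0, "wz": 0, "jaw": 0.3}, {"x": 0, "y": 0, "z": -0.8, "wx": 0, "wy": 0, "wz": 0, "jaw": 0.3}, {"x": 0, "y": 0, "z": -0.6, "wx": 0, "wy": 0, "wz": 0, "jaw": 0.3}, {"x": 0, "y": 0, "z": -0.4, "wx": 0, "wy": 0, "wz": 0, "jaw": 0.3}, {"x": 0, "y": 0, "z": 0, "wx": 0, "wy": 0, "wz": 0, "jaw": 0.3}, {"x": 0, "y": 0, "z": 0, "wx": 0, "wy": 0, "wz": 0, "jaw": 0.1}, {"x": 0, "y": 0, "z": 0, "wx": 0, "wy": 0, "wz": 0, "jaw": -0.05}, {"x": 0, "y": 0, "z": 0, "wx": 0, "wy": 0, "wz": 0, "jaw": -0.15}], force=35)

```text
time_s: 23.1
eef_pos: [433.2, 26.4, -20.8]
tcp_rot: [-0.003, 3.14, 0.0]
wrist_force: [0.3, -0.5, 0.9]
opening: 36.2
grasp_force: 0.4
```

play_rows(increments=[{"x": 0, "y": 0, "z": 0, "wx": 0, "wy": 0, "wz": 0, "jaw": -0.3}, {"x": 0, "y": 0, "z": 0, "wx": 0, "wy": 0, "wz": 0, "jaw": -0.4}, {"x": 0, "y": 0, "z": 0, "wx": 0, "wy": 0, "wz": 0, "jaw": -0.5}, {"x": 0, "y": 0, "z": 0, "wx": 0, "wy": 0, "wz": 0, "jaw": -0.5}])

```text
time_s: 23.5
eef_pos: [433.2, 26.2, -20.6]
tcp_rot: [-0.003, 3.14, -0.0]
wrist_force: [-1.1, -2.3, 4.6]
opening: 33.1
grasp_force: 34.3
```

play_rows(increments=[{"x": 0, "y": 0, "z": 0.3, "wx": 0, "wy": 0, "wz": 0, "jaw": -0.5}, {"x": 0, "y": 0, "z": 0.7, "wx": 0, "wy": 0, "wz": 0, "jaw": -0.5}, {"x": 0, "y": 0, "z": 1, "wx": 0, "wy": 0, "wz": 0, "jaw": -0.5}, {"x": 0, "y": 0, "z": 1, "wx": 0, "wy": 0, "wz": 0, "jaw": -0.5}, {"x": 0, "y": 0, "z": 1, "wx": 0, "wy": 0, "wz": 0, "jaw": -0.5}, {"x": 0, "y": 0, "z": 1, "wx": 0, "wy": 0, "wz": 0, "jaw": -0.5}, {"x": 0, "y": -0.4, "z": 0.4, "wx": 0, "wy": 0, "wz": 0, "jaw": -0.5}, {"x": 0, "y": -1, "z": 0, "wx": 0, "wy": 0, "wz": 0, "jaw": -0.5}, {"x": -0.1, "y": -1, "z": 0, "wx": 0, "wy": 0, "wz": 0, "jaw": -0.5}, {"x": -0.1, "y": -1, "z": 0, "wx": 0, "wy": 0, "wz": 0, "jaw": -0.5}, {"x": -0.1, "y": -1, "z": 0, "wx": 0, "wy": 0, "wz": 0, "jaw": -0.5}, {"x": -0.1, "y": -1, "z": 0, "wx": 0, "wy": 0, "wz": 0, "jaw": -0.5}])

```text
time_s: 24.7
eef_pos: [421.4, -110.0, 113.1]
tcp_rot: [0.003, -3.141, -0.0]
wrist_force: [-0.4, 0.6, -2.6]
opening: 33.0
grasp_force: 35.1
```

play_rows(increments=[{"x": 0, "y": -1, "z": 0, "wx": 0, "wy": 0, "wz": 0, "jaw": -0.5}, {"x": 0, "y": -0.7, "z": 0, "wx": 0, "wy": 0, "wz": 0, "jaw": -0.5}, {"x": 0, "y": -0.3, "z": 0, "wx": 0, "wy": 0, "wz": 0, "jaw": -0.5}, {"x": 0, "y": 0, "z": 0, "wx": 0, "wy": 0, "wz": 0, "jaw": -0.5}, {"x": 0, "y": 0, "z": 0, "wx": 0, "wy": 0, "wz": 0, "jaw": -0.5}, {"x": 0, "y": 0, "z": 0, "wx": 0, "wy": 0, "wz": 0, "jaw": -0.5}])

```text
time_s: 25.3
eef_pos: [422.4, -157.4, 113.3]
tcp_rot: [0.006, -3.141, -0.001]
wrist_force: [-0.6, 0.0, -2.8]
opening: 33.0
grasp_force: 35.2
```

play_rows(increments=[{"x": 0, "y": -0.06, "z": -0.4, "wx": 0, "wy": 0, "wz": 0, "jaw": -0.5}, {"x": 0, "y": 0, "z": -0.6, "wx": 0, "wy": 0, "wz": 0, "jaw": -0.5}, {"x": 0, "y": 0, "z": -0.5, "wx": 0, "wy": 0, "wz": 0, "jaw": -0.5}, {"x": 0, "y": 0, "z": -0.25, "wx": 0, "wy": 0, "wz": 0, "jaw": -0.5}, {"x": 0, "y": 0, "z": -0.15, "wx": 0, "wy": 0, "wz": 0, "jaw": -0.5}, {"x": 0, "y": 0, "z": -0.12, "wx": 0, "wy": 0, "wz": 0, "jaw": -0.5}, {"x": 0, "y": 0, "z": 0, "wx": 0, "wy": 0, "wz": 0, "jaw": -0.5}, {"x": 0, "y": 0, "z": 0, "wx": 0, "wy": 0, "wz": 0, "jaw": -0.5}])

```text
time_s: 26.1
eef_pos: [422.8, -160.1, 63.3]
tcp_rot: [-0.003, 3.141, -0.0]
wrist_force: [-0.2, -0.1, -1.9]
opening: 33.1
grasp_force: 35.2
```

play_rows(increments=[{"x": 0, "y": 0.04, "z": -0.1, "wx": 0, "wy": 0, "wz": 0, "jaw": -0.5}, {"x": 0, "y": 0, "z": 0, "wx": 0, "wy": 0, "wz": 0, "jaw": -0.5}, {"x": 0, "y": 0, "z": 0, "wx": 0, "wy": 0, "wz": 0, "jaw": -0.15}, {"x": 0, "y": 0, "z": 0, "wx": 0, "wy": 0, "wz": 0, "jaw": 0}, {"x": 0, "y": 0, "z": 0, "wx": 0, "wy": 0, "wz": 0, "jaw": 0.3}, {"x": 0, "y": 0, "z": 0, "wx": 0, "wy": 0, "wz": 0, "jaw": 0.3}, {"x": 0, "y": 0, "z": 0, "wx": 0, "wy": 0, "wz": 0, "jaw": 0.3}, {"x": 0, "y": 0, "z": 0.4, "wx": 0, "wy": 0, "wz": 0, "jaw": 0.3}, {"x": 0, "y": 0, "z": 0.8, "wx": 0, "wy": 0, "wz": 0, "jaw": 0.3}, {"x": 0, "y": 0, "z": 1, "wx": 0, "wy": 0, "wz": 0, "jaw": 0.3}, {"x": 0, "y": 0, "z": 1, "wx": 0, "wy": 0, "wz": 0, "jaw": 0.3}])

```text
time_s: 27.2
eef_pos: [422.3, -159.1, 141.9]
tcp_rot: [0.003, -3.141, 0.0]
wrist_force: [1.1, 0.2, 0.3]
opening: 55.4
grasp_force: 0.0
```

play_rows(increments=[{"x": 0, "y": 1, "z": 0, "wx": 0, "wy": 0, "wz": 0, "jaw": 0.6}, {"x": 0.4, "y": 1, "z": 0, "wx": 0, "wy": 0, "wz": 0, "jaw": 0.6}, {"x": 0.4, "y": 1, "z": 0, "wx": 0, "wy": 0, "wz": 0, "jaw": 0.6}, {"x": 0.4, "y": 1, "z": 0, "wx": 0, "wy": 0, "wz": 0, "jaw": 0.6}, {"x": 0.4, "y": 1, "z": 0, "wx": 0, "wy": 0, "wz": 0, "jaw": 0.6}, {"x": 0.4, "y": 1, "z": 0, "wx": 0, "wy": 0, "wz": 0, "jaw": 0.6}, {"x": 0.4, "y": 1, "z": 0, "wx": 0, "wy": 0, "wz": 0, "jaw": 0.6}, {"x": 0.4, "y": 1, "z": 0, "wx": 0, "wy": 0, "wz": 0, "jaw": 0.6}, {"x": 0.4, "y": 1, "z": 0, "wx": 0, "wy": 0, "wz": 0, "jaw": 0.6}, {"x": 0.4, "y": 1, "z": 0, "wx": 0, "wy": 0, "wz": 0, "jaw": 0.6}, {"x": 0.4, "y": 1, "z": 0, "wx": 0, "wy": 0, "wz": 0, "jaw": 0.6}, {"x": 0.4, "y": 1, "z": 0, "wx": 0, "wy": 0, "wz": 0, "jaw": 0.6}])

```text
time_s: 28.4
eef_pos: [532.9, 141.9, 141.3]
tcp_rot: [-0.003, 3.141, -0.0]
wrist_force: [0.8, 0.5, 0.5]
opening: 68.3
grasp_force: 0.0
```

play_rows(increments=[{"x": 0.3, "y": 0.3, "z": 0, "wx": 0, "wy": 0, "wz": 0, "jaw": 0.6}, {"x": 0, "y": 0, "z": 0, "wx": 0, "wy": 0, "wz": 0, "jaw": 0.6}, {"x": 0, "y": 0, "z": 0, "wx": 0, "wy": 0, "wz": 0, "jaw": 0.6}])

```text
time_s: 28.7
eef_pos: [539.7, 146.8, 140.5]
tcp_rot: [0.001, -3.141, 0.002]
wrist_force: [0.3, -0.1, -0.0]
opening: 68.2
grasp_force: 0.0
```

```bash
python3 - <<'E'
from h import *
c=snap('wrist','w9'); snap('scene','s9'); s=bot.get_state(); print(s['eef_pos'],s['opening'],s['wrist_force'])
im=cv2.imread('pics/w9.png')
for p in [(548,146,58)]: print(w2p(c,p).round(1))
cv2.imwrite('pics/v9.png',np.vstack([cv2.resize(im[120:320,160:480],(640,400)),cv2.resize(cv2.imread('pics/s9.png')[200:260,305:497],(640,200),interpolation=cv2.INTER_CUBIC)]))
E
```

```text
[539.66709422 146.59372831 140.54128035] 68.63555467127331 [ 0.48689024 -0.30573507  0.97607416]
[[318.3 199.9]]
```

View pics/v9.png

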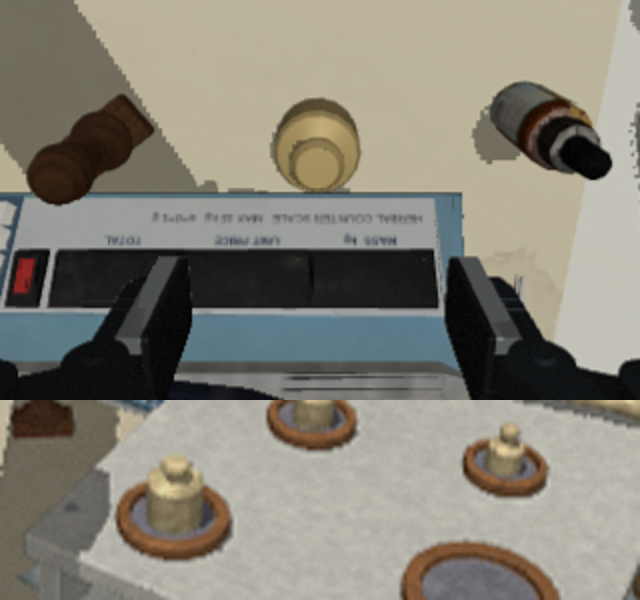

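The 200 g weight stands in its rest (lower panel, (175,510)). The 500 g knob is at full-frame (318,200.5), matching (548,146). Descending carefully in front of the balance.

play_rows(increments=[{"x": 0.33, "y": 0, "z": -0.4, "wx": 0, "wy": 0, "wz": 0, "jaw": 0.6}, {"x": 0, "y": 0, "z": -0.8, "wx": 0, "wy": 0, "wz": 0, "jaw": 0.6}, {"x": 0, "y": 0, "z": -1, "wx": 0, "wy": 0, "wz": 0, "jaw": 0.6}, {"x": 0, "y": 0, "z": -1, "wx": 0, "wy": 0, "wz": 0, "jaw": 0.6}, {"x": 0, "y": 0, "z": -0.8, "wx": 0, "wy": 0, "wz": 0, "jaw": 0.6}, {"x": 0, "y": 0, "z": -0.6, "wx": 0, "wy": 0, "wz": 0, "jaw": 0.6}, {"x": 0, "y": 0, "z": -0.5, "wx": 0, "wy": 0, "wz": 0, "jaw": 0.6}, {"x": 0, "y": 0, "z": -0.4, "wx": 0, "wy": 0, "wz": 0, "jaw": 0.6}, {"x": 0, "y": 0, "z": 0, "wx": 0, "wy": 0, "wz": 0, "jaw": 0.6}])

```text
time_s: 29.7
eef_pos: [547.6, 148.1, 1.8]
tcp_rot: [0.003, -3.14, 0.001]
wrist_force: [-0.9, 0.1, -0.7]
opening: 68.2
grasp_force: 0.0
```

play_rows(increments=[{"x": 0, "y": 0, "z": -0.3, "wx": 0, "wy": 0, "wz": 0, "jaw": 0.6}, {"x": 0, "y": 0, "z": -0.2, "wx": 0, "wy": 0, "wz": 0, "jaw": 0.6}, {"x": 0, "y": 0, "z": 0, "wx": 0, "wy": 0, "wz": 0, "jaw": 0.6}])

```text
time_s: 30.0
eef_pos: [548.0, 148.4, -9.9]
tcp_rot: [0.004, -3.141, 0.0]
wrist_force: [-0.3, 0.2, 0.2]
opening: 68.3
grasp_force: 0.0
```

play_rows(increments=[{"x": 0, "y": -0.08, "z": -0.2, "wx": 0, "wy": 0, "wz": 0, "jaw": 0.6}, {"x": 0, "y": 0, "z": -0.2, "wx": 0, "wy": 0, "wz": 0, "jaw": 0.6}, {"x": 0, "y": 0, "z": -0.2, "wx": 0, "wy": 0, "wz": 0, "jaw": 0.6}, {"x": 0, "y": 0, "z": 0, "wx": 0, "wy": 0, "wz": 0, "jaw": 0.6}, {"x": 0, "y": 0, "z": 0, "wx": 0, "wy": 0, "wz": 0, "jaw": 0.4}, {"x": 0, "y": 0, "z": 0, "wx": 0, "wy": 0, "wz": 0, "jaw": 0.25}, {"x": 0, "y": 0, "z": 0, "wx": 0, "wy": 0, "wz": 0, "jaw": 0.15}, {"x": 0, "y": 0, "z": 0, "wx": 0, "wy": 0, "wz": 0, "jaw": 0.05}, {"x": 0, "y": 0, "z": 0, "wx": 0, "wy": 0, "wz": 0, "jaw": -0.1}, {"x": 0, "y": 0, "z": 0, "wx": 0, "wy": 0, "wz": 0, "jaw": -0.2}, {"x": 0, "y": 0, "z": 0, "wx": 0, "wy": 0, "wz": 0, "jaw": -0.2}], force=50)

```text
time_s: 31.1
eef_pos: [548.4, 146.4, -23.9]
tcp_rot: [-0.003, 3.141, 0.0]
wrist_force: [-0.5, -0.5, 5.2]
opening: 44.0
grasp_force: 50.5
```

play_rows(increments=[{"x": 0, "y": 0, "z": 0.3, "wx": 0, "wy": 0, "wz": 0, "jaw": -0.2}, {"x": 0, "y": 0, "z": 0.6, "wx": 0, "wy": 0, "wz": 0, "jaw": -0.2}, {"x": 0, "y": 0, "z": 0.8, "wx": 0, "wy": 0, "wz": 0, "jaw": -0.2}, {"x": 0, "y": 0, "z": 1, "wx": 0, "wy": 0, "wz": 0, "jaw": -0.2}, {"x": 0, "y": 0, "z": 1, "wx": 0, "wy": 0, "wz": 0, "jaw": -0.2}, {"x": 0, "y": 0, "z": 1, "wx": 0, "wy": 0, "wz": 0, "jaw": -0.2}, {"x": 0, "y": 0, "z": 1, "wx": 0, "wy": 0, "wz": 0, "jaw": -0.2}, {"x": 0, "y": -0.3, "z": 0.6, "wx": 0, "wy": 0, "wz": 0, "jaw": -0.2}, {"x": -0.1, "y": -0.6, "z": 0, "wx": 0, "wy": 0, "wz": 0, "jaw": -0.2}, {"x": -0.2, "y": -0.9, "z": 0, "wx": 0, "wy": 0, "wz": 0, "jaw": -0.2}, {"x": -0.2, "y": -1, "z": 0, "wx": 0, "wy": 0, "wz": 0, "jaw": -0.2}, {"x": -0.2, "y": -1, "z": 0, "wx": 0, "wy": 0, "wz": 0, "jaw": -0.2}])

```text
time_s: 32.3
eef_pos: [528.8, 48.8, 131.5]
tcp_rot: [0.002, -3.139, 0.002]
wrist_force: [0.6, -0.6, -4.9]
opening: 43.6
grasp_force: 52.2
```

play_rows(increments=[{"x": -0.2, "y": -1, "z": 0, "wx": 0, "wy": 0, "wz": 0, "jaw": -0.2}, {"x": -0.2, "y": -1, "z": 0, "wx": 0, "wy": 0, "wz": 0, "jaw": -0.2}, {"x": -0.2, "y": -1, "z": 0, "wx": 0, "wy": 0, "wz": 0, "jaw": -0.2}, {"x": -0.2, "y": -1, "z": 0, "wx": 0, "wy": 0, "wz": 0, "jaw": -0.2}, {"x": -0.2, "y": -1, "z": 0, "wx": 0, "wy": 0, "wz": 0, "jaw": -0.2}, {"x": -0.2, "y": -1, "z": 0, "wx": 0, "wy": 0, "wz": 0, "jaw": -0.2}, {"x": -0.2, "y": -1, "z": 0, "wx": 0, "wy": 0, "wz": 0, "jaw": -0.2}, {"x": -0.2, "y": -1, "z": 0, "wx": 0, "wy": 0, "wz": 0, "jaw": -0.2}, {"x": -0.2, "y": -1, "z": 0, "wx": 0, "wy": 0, "wz": 0, "jaw": -0.2}, {"x": -0.2, "y": -1, "z": 0, "wx": 0, "wy": 0, "wz": 0, "jaw": -0.2}, {"x": -0.2, "y": -1, "z": 0, "wx": 0, "wy": 0, "wz": 0, "jaw": -0.2}, {"x": -0.2, "y": -1, "z": 0, "wx": 0, "wy": 0, "wz": 0, "jaw": -0.2}])

```text
time_s: 33.5
eef_pos: [468.0, -250.2, 131.6]
tcp_rot: [0.001, -3.139, -0.001]
wrist_force: [-0.2, 0.1, -4.2]
opening: 43.7
grasp_force: 52.2
```

play_rows(increments=[{"x": -0.2, "y": -1, "z": 0, "wx": 0, "wy": 0, "wz": 0, "jaw": -0.2}, {"x": -0.2, "y": -1, "z": 0, "wx": 0, "wy": 0, "wz": 0, "jaw": -0.2}, {"x": -0.1, "y": -0.7, "z": 0, "wx": 0, "wy": 0, "wz": 0, "jaw": -0.2}, {"x": -0.1, "y": -0.5, "z": 0, "wx": 0, "wy": 0, "wz": 0, "jaw": -0.2}, {"x": 0, "y": 0, "z": 0, "wx": 0, "wy": 0, "wz": 0, "jaw": -0.2}, {"x": 0, "y": 0, "z": 0, "wx": 0, "wy": 0, "wz": 0, "jaw": -0.2}, {"x": 0, "y": 0, "z": 0, "wx": 0, "wy": 0, "wz": 0, "jaw": -0.2}])

```text
time_s: 34.2
eef_pos: [455.9, -327.0, 132.6]
tcp_rot: [0.006, -3.141, -0.002]
wrist_force: [0.3, 0.1, -5.1]
opening: 43.7
grasp_force: 52.2
```

play_rows(increments=[{"x": -0.06, "y": -0.38, "z": -0.2, "wx": 0, "wy": 0, "wz": 0, "jaw": -0.2}, {"x": 0, "y": 0, "z": -0.6, "wx": 0, "wy": 0, "wz": 0, "jaw": -0.2}, {"x": 0, "y": 0, "z": -0.7, "wx": 0, "wy": 0, "wz": 0, "jaw": -0.2}, {"x": 0, "y": 0, "z": -0.6, "wx": 0, "wy": 0, "wz": 0, "jaw": -0.2}, {"x": 0, "y": 0, "z": -0.4, "wx": 0, "wy": 0, "wz": 0, "jaw": -0.2}, {"x": 0, "y": 0, "z": -0.25, "wx": 0, "wy": 0, "wz": 0, "jaw": -0.2}, {"x": 0, "y": 0, "z": 0, "wx": 0, "wy": 0, "wz": 0, "jaw": -0.2}, {"x": 0, "y": 0, "z": 0, "wx": 0, "wy": 0, "wz": 0, "jaw": -0.2}])

```text
time_s: 35.0
eef_pos: [454.6, -338.3, 64.6]
tcp_rot: [-0.003, 3.141, -0.001]
wrist_force: [0.3, -1.0, -4.2]
opening: 44.4
grasp_force: 52.2
```

Down another 7 mm in small steps, with a slight y correction.

play_rows(increments=[{"x": 0, "y": 0.05, "z": -0.12, "wx": 0, "wy": 0, "wz": 0, "jaw": -0.2}, {"x": 0, "y": 0, "z": -0.1, "wx": 0, "wy": 0, "wz": 0, "jaw": -0.2}, {"x": 0, "y": 0, "z": -0.06, "wx": 0, "wy": 0, "wz": 0, "jaw": -0.2}, {"x": 0, "y": 0, "z": 0, "wx": 0, "wy": 0, "wz": 0, "jaw": -0.2}, {"x": 0, "y": 0, "z": 0, "wx": 0, "wy": 0, "wz": 0, "jaw": -0.2}])

```text
time_s: 35.5
eef_pos: [454.4, -336.8, 57.4]
tcp_rot: [-0.003, 3.141, 0.0]
wrist_force: [-0.1, 0.8, -3.7]
opening: 43.9
grasp_force: 52.3
```

play_rows(increments=[{"x": 0, "y": 0, "z": 0, "wx": 0, "wy": 0, "wz": 0, "jaw": 0.12}, {"x": 0, "y": 0, "z": 0, "wx": 0, "wy": 0, "wz": 0, "jaw": 0.25}, {"x": 0, "y": 0, "z": 0, "wx": 0, "wy": 0, "wz": 0, "jaw": 0.5}, {"x": 0, "y": 0, "z": 0, "wx": 0, "wy": 0, "wz": 0, "jaw": 0.6}, {"x": 0, "y": 0, "z": 0, "wx": 0, "wy": 0, "wz": 0, "jaw": 0.6}, {"x": 0, "y": 0, "z": 0.4, "wx": 0, "wy": 0, "wz": 0, "jaw": 0.6}, {"x": 0, "y": 0, "z": 0.8, "wx": 0, "wy": 0, "wz": 0, "jaw": 0.6}, {"x": 0, "y": 0, "z": 1, "wx": 0, "wy": 0, "wz": 0, "jaw": 0.6}, {"x": 0, "y": 0, "z": 1, "wx": 0, "wy": 0, "wz": 0, "jaw": 0.6}, {"x": 0, "y": 0, "z": 1, "wx": 0, "wy": 0, "wz": 0, "jaw": 0.6}, {"x": 0, "y": 0, "z": 0, "wx": 0, "wy": 0, "wz": 0, "jaw": 0.6}, {"x": 0, "y": 0, "z": 0, "wx": 0, "wy": 0, "wz": 0, "jaw": 0.6}])

```text
time_s: 36.7
eef_pos: [454.5, -336.9, 163.2]
tcp_rot: [-0.003, 3.14, -0.001]
wrist_force: [0.3, 0.5, 0.8]
opening: 68.1
grasp_force: 0.0
```

```bash
python3 - <<'E'
from h import *
c=snap('wrist','w10'); S=snap('scene','s10'); T=snap('top','t10'); s=bot.get_state(); print(s['eef_pos'],s['wrist_force'])
for n,p in dict(r500=(454,-336.5,139),r50=(579,-310,113),r100=(563,-186,119),r200=(422.5,-159,125)).items(): print(n,w2p(c,p).round(1),w2p(S,p).round(1))
cv2.imwrite('pics/v10.png',np.vstack([cv2.resize(cv2.imread('pics/w10.png')[:,160:560],(500,500))[:340] if 0 else cv2.resize(cv2.imread('pics/w10.png')[60:300],(640,240)),cv2.resize(cv2.imread('pics/s10.png')[160:295,190:520],(640,262),interpolation=cv2.INTER_CUBIC)]))
E
```

```text
[ 453.57205352 -336.27036104  161.30733166] [0.65094539 0.314584   0.25532221]
r500 [[319.6 213.5]] [[453.2 235.3]]
r50 [[346.2 322.4]] [[457.6 208.5]]
r100 [[478.7 313.6]] [[399.5 192.3]]
r200 [[550.7 169.2]] [[357.6 218.5]]
```

View pics/v10.png

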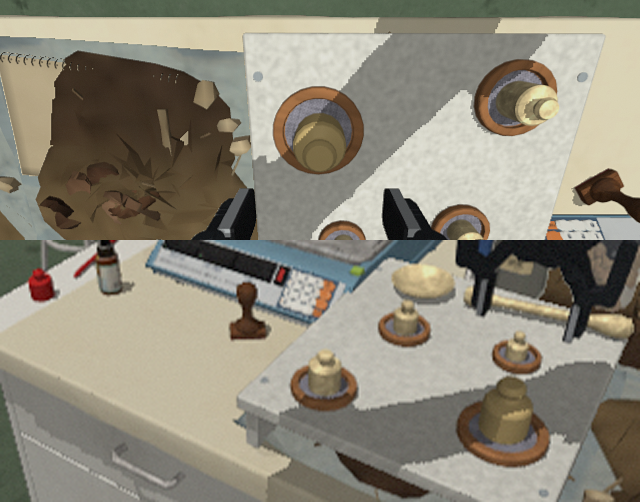

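All four weights stand in their rests, and the stamp and dropper are unmoved. The 200 g knob at wrist (543,168) is about 7 px from the prediction, so I'll check it numerically.

```bash
python3 - <<'E'
from h import *
for f,u in [('w10',(543,168)),('s10',(357.6,219))]: print(f,p2w(load(f),u,125).round(1))
wr('w10',[(422.5,-159,70),(453.8,-336.5,86)]); rests('s10',[(419,-161),(451,-340)]);rests('t10',[(422,-159)])
cv2.imwrite('pics/v11.png',np.hstack([cv2.resize(cv2.imread('pics/w10.png')[110:210,460:580],(400,333),interpolation=cv2.INTER_CUBIC),cv2.resize(cv2.imread('pics/s10.png')[200:260,320:392],(400,333),interpolation=cv2.INTER_CUBIC)]))
E
```

```text
w10 [ 421.6 -165.1  125. ]
s10 [ 421.  -159.9  125. ]
w10 70 [ 421.5 -161.3] n 2448 2562 r [26.5 31.3 37.1]
w10 86 [ 454.1 -337.5] n 3025 3260 r [33.3 38.1 42.4]
s10 (419, -161) [ 424.4 -157.1] dia 81.8
s10 (451, -340) [ 465.7 -334.8] dia 107.0
t10 (422, -159) [ 421.9 -158.4] dia 67.5
```

View pics/v11.png

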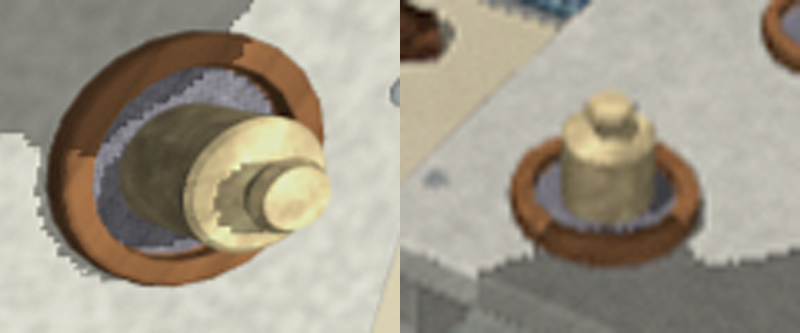

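The enlarged crop shows the 200 g weight standing upright on the recess floor, within about 4 mm of centre. Handing in.

```bash
python3 -c "
from station import ticket
print(ticket.hand_in())"
```

```text
the job is handed in; nothing more can be done
None
```

I handed the job in at about 37 s: the last pictures show all four weights upright in the rests of their sizes, with the stamp and dropper bottle still standing where they were; the hand-in returned no verdict.

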